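# Lay up a skiving-knife handle in the pinned gluing jig

### The arm

A 6-joint arm with a two-finger parallel gripper is mounted at the origin on a cart in front of the work surface, level with it; the furniture and walls round the work are solid. World frame = base frame: x ahead of the robot, y to its left, z up, the work surface at z = 0. Lengths are in m, angles in degrees, forces in N, time in s.
With the tool pointing down it reaches from about 0.25 to 0.725 m from the base axis. Payload 9.7 kg.
Tool frame: the origin (TCP) lies midway between the tips of the shut fingers; the grasp point (between the pads) lies 19 mm behind it; x points along the fingers, y is the direction in which the jaws open and shut, and the axes are right-handed (so a half turn about x gives the same grasp; the last joint's range is limited). The gripper opens to 85 mm and grips with 20 to 120 N. Pads are 22 mm wide; open, the fingers measure 114 mm over their backs; the gripper's body (76 mm by 85 mm) begins 54 mm behind the grasp point. The pads swing forward as they close: fully open they stand 13 mm farther back than shut.
Start: joints at [-63.14, 4.979, 10.078, 95.1, 0, 90], TCP at [0.248, -0.491, 0.231] pointing down, gripper open.
Joint ranges: [-179.16, 179.16], [-48.56, 103.87], [-65.8, 70.77], [-126.05, 130.52], [-82.76, 87.17], [-180, 180]. Speed limits (degrees/s): [127.2, 127.2, 147.25, 180, 180, 180].

### API

Orientations are given as [roll, pitch, yaw] about the fixed x, y, z axes, in that order (R = Rz(yaw) Ry(pitch) Rx(roll)).
In Python, from workcell import bot, cams gives the robot as it stands.
- The arm moves only by the tool apply_moves, never from a script. Its argument "commands" is a list of rows, each a list of 5 numbers: the shift along the tool's x, y, z in m, then the turn about the tool's x in rad, then the opening, from -1 (shut) to 1 (fully open). In form: [[tx, ty, tz, roll, hand], ...]. A call has 1 to 12 rows; each row is the pose to reach, as a shift and turn from the pose measured when the call began, along the tool's axes at that moment; what a row does not reach only later rows make up. A row lasts 1/10 s, in which the tool goes at most 50 mm and 8.59 degrees, less where a joint would pass 70% of its speed; a pose out of reach is approached as far as the arm can. A call with a gripper value outside its range is refused whole. The fingers move at their own pace and stop on an object; "newtons" is the grip in N (left out, the last holds). Time passes only in rows, so rows that repeat a pose let the fingers close. It gives the time, the measured TCP pose, the force and the opening at its end, in the units of the state.
- bot.get_obs(): the state, without advancing time (a new reading comes with each control period).
- cams.camera(name): name is "scene" or "top" or "wrist"; returns a dict with "frame" (480x640x3 uint8, blue, green, red), "depth" (480x640 float32, m along the optical axis (not along the pixel's ray), 0 where there is no reading), "camera_matrix" (3x3 intrinsics, pixels), "R" (3x3) and "t" (3): a world point X has camera coordinates R X + t; the wrist camera has in their place "mount" (4x4, takes a point from camera to tool coordinates, whose origin is the TCP and whose axes are the tool frame's). Camera axes: x right, y down, z forward; pixel columns grow to the right and rows downward; lengths in m; the calibration is good to about 2 mm. The wrist camera is an equidistant fisheye: a pixel r from the principal point sees the ray r / f radians off the axis. A picture is of the moment at which its call begins: read the wrist's pose just before it.
- bot.job_done(): hands the job in, once; it reports no verdict.
Trained networks look in the newest picture that a camera, given by its name, has taken for a name from the list of things; names that differ only in an ending like _2 or _b are one class to them, and where a whole thing is asked for, a point or a joint stands for the part that bears it (a point fixed in the world has none). Each returns a list of dicts, best first, with "confidence" (0 to 1); they miss things now and then, are a little off and sometimes report something else, mostly with a low value. They report only what shows in the picture. A call takes as long as a camera call. They do not tell look-alikes from the thing itself.
- cams.spot_in(name, camera): "rect" ([left, top, right, bottom] in pixels, round what is visible of it).
The state is a dict: "time": time; "q": joint angles; "qd": joint speeds; "joint_efforts": joint torques, N m; "ee_pos": TCP position; "tcp_rot": TCP orientation; "wrist_force": force on the tool from outside, world axes, zero at the start; "torque": the same for the moment, N m; "opening": finger opening in m.
Only numpy, scipy, OpenCV 4.12 (cv2) and the standard library are available. Lean on these libraries where they do the work, as an engineer would, in place of code of your own. Each camera call takes 0.05 s, during which the arm holds its last target. There are 200 camera calls.

### The job

Lay up the skiving knife's handle in the pinned gluing jig, ready for pressing: first the thin pale scale for the blade's flat underside over the two brass pins, then the knife's tang over the same pins with the cutting end sticking out of the jig's open end (away from the dark stop block), then the thick dark scale for the bevel side, each lying flat on the one below. Lay the green pressing block, cork side down, centred along the top of the dark scale, and last stand the steel press weight upright in the middle of the block. Leave the glue pot, the red bottle and the thread spool where they stand.

Things in the scene. Friction and masses are not known exactly. Their poses are not given: they have to be found in the camera images.
- jig_rest (a point): gluing jig, fixed: plywood base 130 x 70 x 14 mm with a white-faced riser 92 x 24 mm; this point is the middle of the riser's top, 28 mm above the bench. x along the riser to the open end (to +y, 0.25 rad either way), z up. Brass pins at x = 30 and -30 mm, 7 mm thick, 23 mm high above this point, last 5 mm tapered. Dark stop block x = -55 to -71 mm, 44 mm wide, 16 mm above this point
- thin_scale_center (a point): thin scale: flat pale wooden slab 96 x 30 x 8 mm with two through holes of 11.5 mm diameter at x = +30 and -30 mm; point at its centre, half-way up; x along its length (both ends alike), z up; 30 g
- knife_center (a point): skiving knife: bare flat steel strip 178 x 28 x 6 mm, bevel up, 190 g; point at its balance point, half-way up; x along it to the skew cutting edge at x = 75 to 92 mm (to +y at the start, 0.25 rad either way), z up. Tang: x = -86 to +10 mm, its middle at x = -38 mm, with two through holes of 11.5 mm at x = -68 and -8 mm
- thick_scale_center (a point): thick scale: flat dark wooden slab 96 x 30 x 14 mm with two through holes of 11.5 mm diameter at x = +30 and -30 mm; point at its centre, half-way up; x along its length (both ends alike), z up; 50 g
- press_block_center (a point): pressing block: plain green-painted wooden block 96 x 40 x 18 mm, its lowest 3 mm a cork sole, no holes, lying cork side down; point at its centre, half-way up; x along its length (both ends alike), z up; 60 g
- weight_center (a point): press weight: ground steel block 62 x 62 mm and 50 mm high with a dark leather top, standing upright; 0.9 kg; point at its centre, 25 mm above its underside; z up, x and y along its sides
- glue_pot: bystander: white glue pot with a black lid and brush handle, 68 mm across, 120 mm high, origin at the middle of its underside
- red_bottle: bystander: small red bottle with a black cap, 34 mm across, 72 mm high, origin at the middle of its underside
- thread_spool: bystander: standing wooden spool of black thread, 35 mm across, 46 mm high, with a thread tail; origin on its underside, up to 15 mm off its middle
Things that resemble listed ones, but are neither listed nor needed, are in the scene too. There is more than one size of the part that bears thin_scale_center; the job needs the larger.

How it is judged:
By the outcome, as a careful person would: the job done as asked, in the order asked, and still so for the second after the job is handed in, with the robot touching nothing.
It also fails if it takes over 144 s, if anything falls off the work surface, if the arm or the gripper's body presses on something with over 40 N, if the wrist force passes 120 N, or if a joint passes its speed limit or range.

## Working session

There is one attempt and no reset: what is moved stays moved. The work goes in short steps, Python scripts to look and compute and a tool call to move; the robot and the scene stay as the last step left them, time stands still between calls to the robot, and variables do not carry over. Pictures are saved under pics/ and viewed, about 12 in all and at most 16, crops included, and the job is handed in when it is done.

Besides the shell and the picture viewer there is one more tool, called after "Call:" as name(argument=value, ...) on one line, values as JSON. apply_moves: Moves the arm, as the interface text tells. Its arguments: {"type":"object","properties":{"commands":{"type":"array"},"newtons":{"type":"number"}},"required":["commands"]}

```bash
ls; mkdir -p pics; python3 - <<'E'
from workcell import bot,cams
import cv2,numpy as np
o=bot.get_obs(); print(o)
for n in ["scene","top"]:
    c=cams.camera(n); cv2.imwrite(f"pics/{n}0.png",c["frame"]); np.savez(f"pics/{n}0.npz",**{k:v for k,v in c.items()})
    print(n,c["camera_matrix"].tolist(),c["R"].tolist(),c["t"].tolist())
    for t in ["jig_rest","thin_scale_center","knife_center","thick_scale_center","press_block_center","weight_center","glue_pot","red_bottle","thread_spool"]:
        try: print(t,[(np.round(d["rect"]).tolist(),round(d["confidence"],2)) for d in cams.spot_in(t,n)])
        except Exception as e: print(t,e)
E
```

```text
pics
{'time': 0.0, 'q': array([-6.31377712e+01,  5.01066682e+00,  1.00326349e+01,  9.50979579e+01,
       -8.21313828e-04,  8.99995653e+01]), 'qd': array([-0.04727798,  0.03886631, -0.01600687,  0.04247165, -0.05314593,
        0.086515  ]), 'joint_efforts': array([ 6.72602109e-04, -5.20387352e+01,  4.64806867e+01,  1.62202085e-02,
        1.42040517e-05, -1.27273978e-06]), 'ee_pos': array([ 0.24840857, -0.49045013,  0.23057092]), 'tcp_rot': array([-89.38119494,  89.92400568, 117.48146909]), 'wrist_force': array([-0.63538369,  0.15626928, -0.18926881]), 'torque': array([ 0.0140775 , -0.02732896,  0.04793295]), 'opening': 0.0852160940612752}
scene [[515.9066776209421, 0.0, 322.9834243076936], [0.0, 515.9066776209421, 241.05893431226332], [0.0, 0.0, 1.0]] [[-0.9142622709074153, -0.40508916695799063, -0.005221762968271058], [-0.2970204648190004, 0.6790116869031957, -0.6713583041324368], [0.2755056142330325, -0.6122465972646625, -0.7411145395037945]] [0.48289117667373593, 0.2773202767024062, 1.0990469588310463]
jig_rest []
thin_scale_center [([214.0, 330.0, 261.0, 355.0], 0.98), ([173.0,
[... 552 characters left out ...]
[-0.15221605096759902, -0.9882862617430104, -0.010979010786740573], [-0.9365802302852303, 0.14778242994043303, -0.3177700829841698], [0.31567031229859815, -0.03808698269654707, -0.9481042324989266]] [0.01457738588086436, 0.5749595103192432, 1.1839901941235618]
jig_rest [([362.0, 203.0, 398.0, 262.0], 0.64)]
thin_scale_center [([168.0, 224.0, 206.0, 258.0], 0.63)]
knife_center [([381.0, 282.0, 397.0, 357.0], 0.83)]
thick_scale_center [([201.0, 312.0, 236.0, 355.0], 0.87)]
press_block_center [([461.0, 247.0, 481.0, 283.0], 0.66)]
weight_center [([227.0, 213.0, 254.0, 244.0], 0.65)]
glue_pot []
red_bottle [([481.0, 204.0, 500.0, 226.0], 0.55)]
thread_spool [([273.0, 304.0, 288.0, 322.0], 0.82)]
```

```bash
python3 - <<'E'
import cv2
a=cv2.imread("pics/top0.png")[150:400,140:540]; cv2.imwrite("pics/top0z.png",cv2.resize(a,(800,500),interpolation=cv2.INTER_CUBIC))
a=cv2.imread("pics/scene0.png")[120:420,120:500]; cv2.imwrite("pics/sc0z.png",cv2.resize(a,(760,600),interpolation=cv2.INTER_CUBIC))
E
```

```text
(no output)
```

View pics/top0z.png

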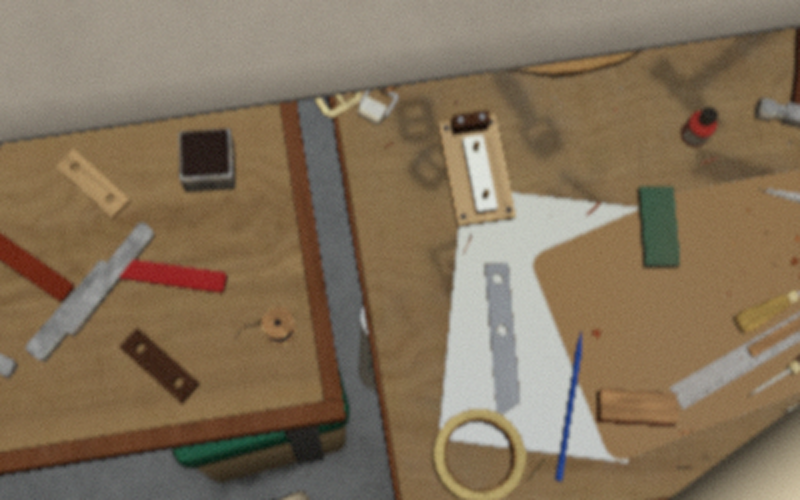

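View pics/sc0z.png

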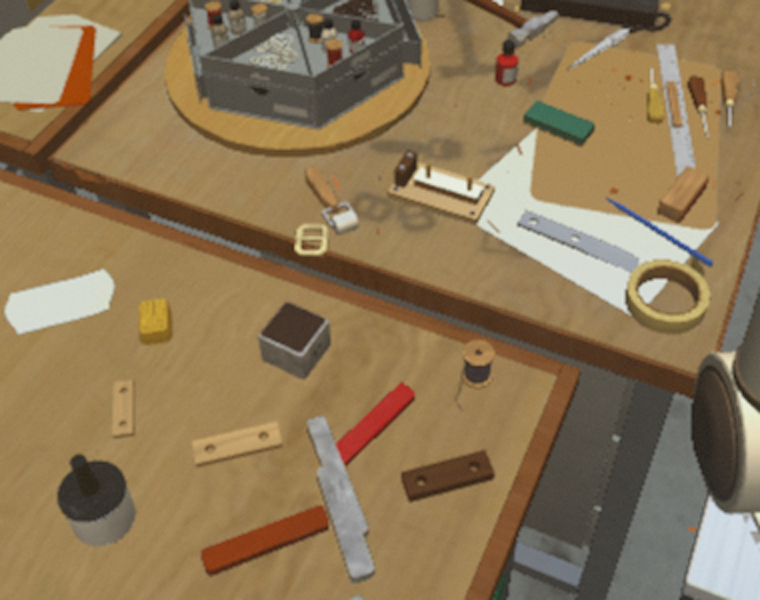

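```bash
cat > h.py <<'E'
import numpy as np,cv2
def load(n): return dict(np.load(n,allow_pickle=True))
def world(c):
    K=c["camera_matrix"];d=c["depth"];v,u=np.mgrid[:480,:640]
    P=np.stack([(u-K[0,2])/K[0,0]*d,(v-K[1,2])/K[1,1]*d,d],-1)
    return (P-c["t"])@c["R"]
E
python3 - <<'E'
from h import *
for n,pts in [("top",dict(thin=(187,241),knife=(389,320),jig=(379,236),thick=(218,333),block=(469,264),weight=(243,227),bottle=(490,214),spool=(279,312),benchR=(360,330),benchL=(200,290))),("scene",dict(thin=(238,342),knife=(410,240),jig=(342,210),thick=(344,357),block=(400,182),weight=(267,284),pot=(168,380),bottle=(373,152),spool=(358,298),b2=(280,260),small=(181,325)))]:
    c=load(f"pics/{n}0.npz");W=world(c)
    for k,(u,v) in pts.items(): print(n,k,np.round(np.median(W[v-1:v+2,u-1:u+2].reshape(-1,3),0),3))
E
```

```text
top thin [0.643 0.206 0.006]
top knife [ 0.384 -0.231  0.007]
top jig [ 0.578 -0.244  0.028]
top thick [0.413 0.155 0.015]
top block [ 0.481 -0.44   0.018]
top weight [0.642 0.067 0.052]
top bottle [ 0.585 -0.507  0.046]
top spool [0.432 0.012 0.045]
top benchR [ 0.372 -0.164 -0.001]
top benchL [0.521 0.188 0.002]
scene thin [0.641 0.209 0.008]
scene knife [ 0.385 -0.24   0.005]
scene jig [ 0.583 -0.25   0.028]
scene thick [0.412 0.152 0.013]
scene block [ 0.478 -0.432  0.018]
scene weight [0.64  0.07  0.052]
scene pot [0.705 0.364 0.056]
scene bottle [ 0.587 -0.501  0.041]
scene spool [0.434 0.017 0.046]
scene b2 [ 0.669 -0.046 -0.006]
scene small [0.782 0.223 0.008]
```

View pics/top0.png

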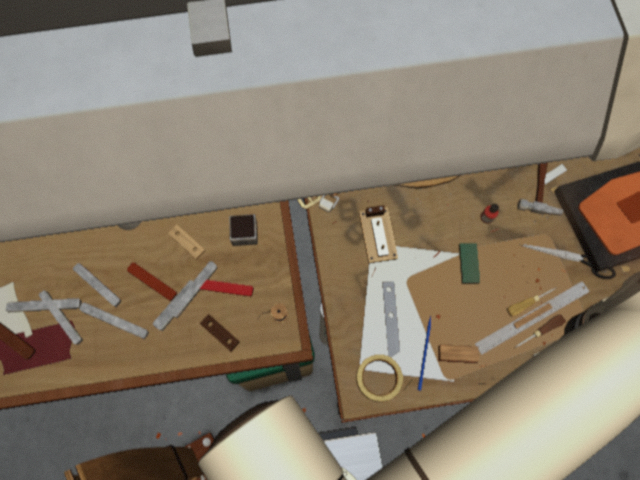

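```bash
cat >> h.py <<'E'
def plane(c,uv,z):
    uv=np.asarray(uv,float);K=c["camera_matrix"]
    r=np.column_stack([(uv[:,0]-K[0,2])/K[0,0],(uv[:,1]-K[1,2])/K[1,1],np.ones(len(uv))])@c["R"]
    o=-c["R"].T@c["t"]; return o+r*((z-o[2])/r[:,2])[:,None]
def seg(c,rect,seed,ztop,tol=30,zmin=None):
    l,t,r,b=rect; im=cv2.cvtColor(c["frame"],cv2.COLOR_BGR2LAB).astype(float)
    s=np.median(im[seed[1]-1:seed[1]+2,seed[0]-1:seed[0]+2].reshape(-1,3),0)
    m=np.zeros((480,640),np.uint8); m[t:b,l:r]=(np.linalg.norm(im[t:b,l:r]-s,axis=2)<tol)
    n,L,st,_=cv2.connectedComponentsWithStats(m); k=1+np.argmax(st[1:,4]); v,u=np.nonzero(L==k)
    P=plane(c,np.column_stack([u,v]),ztop)
    (cx,cy),(w,h),a=cv2.minAreaRect((P[:,:2]*1000).astype(np.float32))
    if w<h: w,h,a=h,w,a+90
    return np.round([cx,cy,w,h,(a+90)%180-90],1).tolist(),np.round(P.mean(0)[:2]*1000,1).tolist()
E
python3 - <<'E'
from h import *
c=load("pics/top0.npz");s=load("pics/scene0.npz")
for n,cc in (("top",c),("scene",s)): print(n,"cam pos",-cc["R"].T@cc["t"])
W=world(c)
for v,u in [(20,210),(50,300),(80,300),(100,300),(150,300),(185,300),(60,100),(150,100),(100,500),(150,550),(200,100)]: print((u,v),np.round(W[v,u],3))
T=[("thin",c,(160,218,212,264),(187,241),.008,22),("thin",s,(208,325,266,360),(238,342),.008,22),
("knife",c,(376,275,402,362),(389,330),.006,18),("knife",s,(370,220,450,265),(420,243),.006,18),
("thick",c,(196,308,241,360),(212,326),.014,22),("thick",s,(318,340,372,374),(330,362),.014,22),
("block",c,(455,240,487,290),(470,264),.018,28),("block",s,(376,165,424,200),(398,178),.018,20),
("weight",c,(225,210,260,246),(243,227),.05,22),("weight",s,(245,268,290,312),(267,284),.05,22),
("riser",c,(365,210,397,260),(376,235),.028,25),("riser",s,(322,198,366,222),(338,209),.028,25)]
for n,cc,r,sd,z,tol in T: print(n,*seg(cc,r,sd,z,tol))
from workcell import cams,bot
w=cams.camera("wrist"); print(w["mount"].round(4).tolist(),w["camera_matrix"].tolist()); cv2.imwrite("pics/w0.png",w["frame"])
E
```

```text
top cam pos [ 0.16696407 -0.02546767  1.30541109]
scene cam pos [0.22106537 0.68019804 1.00322249]
(210, 20) [ 0.363 -0.005  1.075]
(300, 50) [ 0.347 -0.047  1.064]
(300, 80) [ 0.33  -0.044  1.063]
(300, 100) [ 0.324 -0.043  1.056]
(300, 150) [ 0.308 -0.04   1.033]
(300, 185) [ 0.297 -0.038  1.014]
(100, 60) [0.357 0.052 1.065]
(100, 150) [0.317 0.06  1.046]
(500, 100) [ 0.316 -0.148  1.042]
(550, 150) [ 0.296 -0.18   1.014]
(100, 200) [0.301 0.069 1.022]
thin [645.1, 208.9, 95.3, 32.2, 40.3] [645.2, 208.7]
thin [643.3, 204.6, 97.7, 30.1, 39.5] [643.3, 204.7]
knife [387.1, -236.6, 170.2, 28.5, -6.7] [386.9, -236.4]
knife [389.3, -236.5, 165.2, 33.0, -6.6] [382.5, -237.5]
thick [413.3, 151.5, 96.0, 27.3, 40.7] [413.1, 151.5]
thick [412.2, 153.6, 101.0, 40.0, 40.4] [412.8, 151.7]
block [484.4, -438.6, 102.2, 45.5, -9.9] [483.7, -439.3]
block [483.5, -441.9, 94.4, 37.9, -9.4] [482.9, -441.7]
weight [645.0, 68.8, 51.4, 51.1, 85.4] [645.0, 68.8]
weight [643.6, 65.5, 53.6, 53.0, -4.5] [643.3, 65.8]
riser [579.1, -246.2, 90.3, 23.0, -0.5] [578.1, -245.8]
riser [577.3, -249.0, 90.4, 23.1, -0.5] [576.4, -248.0]
[[-0.0003, -0.3213, 0.947, -0.1426], [1.0, -0.0007, 0.0001, 0.0006], [0.0007, 0.947, 0.3213, -0.0839], [0.0, 0.0, 0.0, 1.0]] [[371.64829954431775, 0.0, 318.9917224141724], [0.0, 371.64829954431775, 240.9931840163204], [0.0, 0.0, 1.0]]
```

```bash
cat >> h.py <<'E'
from scipy.spatial.transform import Rotation as Ro
def tool(o): return Ro.from_euler("xyz",o["tcp_rot"],degrees=True).as_matrix()
def psi(o): R=tool(o); return np.degrees(np.arctan2(R[1,1],R[0,1]))
def go(o,x,y,z,jaw):
    """shift/turn to bring TCP to x,y,z (m) with jaw axis at angle jaw (deg, mod 180)"""
    R=tool(o); d=R.T@(np.array([x,y,z])-o["ee_pos"]); p=psi(o)
    q1=np.degrees(np.arctan2(y,x))
    for k in (0,180,-180):
        D=(jaw+k-p+180)%360-180  # world turn
        if k==-180: continue
        q6=o["q"][5]-(D-(q1-np.degrees(np.arctan2(o["ee_pos"][1],o["ee_pos"][0]))))
        print("shift",d.round(4).tolist(),"roll",round(np.radians(-D),4),"q6?",round(q6,1))
E
python3 - <<'E'
from h import *
from workcell import bot
o=bot.get_obs(); print(tool(o).round(3).tolist(),psi(o))
go(o,.6445,.2065,.15,130); go(o,.49,-.24,.2,89.5)
E
```

```text
[[-0.0, 0.452, -0.892], [-0.0, -0.892, -0.452], [-1.0, 0.0, 0.0]] -63.14276749800026
shift [0.0813, -0.4431, -0.6683] roll 2.9122 q6? 337.8
shift [0.0813, -0.4431, -0.6683] roll -0.2294 q6? 157.8
shift [0.0313, -0.1145, -0.3287] roll -2.6641 q6? -25.6
shift [0.0313, -0.1145, -0.3287] roll 0.4775 q6? 154.4
```

Call:
apply_moves(commands=[[0.03,-0.02,-0.06,0.08,1],[0.03,-0.04,-0.11,0.16,1],[0.03,-0.06,-0.16,0.24,1],[0.03,-0.08,-0.21,0.32,1],[0.03,-0.1,-0.26,0.4,1],[0.03,-0.11,-0.3,0.47,1],[0.03,-0.114,-0.329,0.4775,1],[0.03,-0.114,-0.329,0.4775,1],[0.03,-0.114,-0.329,0.4775,1],[0.03,-0.114,-0.329,0.4775,1]], newtons=60)

```text
time: 2.05
ee_pos: [0.49, -0.2408, 0.2013]
tcp_rot: [21.7, 90.0, -158.8]
wrist_force: [-0.2, -0.2, -0.2]
opening: 0.0854
```

```bash
cat >> h.py <<'E'
def wcap(name):
    from workcell import bot,cams
    o=bot.get_obs(); w=cams.camera("wrist"); w["ee"]=o["ee_pos"]; w["Rt"]=tool(o)
    np.savez(f"pics/{name}.npz",**w); cv2.imwrite(f"pics/{name}.png",w["frame"]); return o,w
def wray(w,uv):
    K=w["camera_matrix"]; d=(np.asarray(uv,float)-[K[0,2],K[1,2]])/K[0,0]; th=np.hypot(d[:,0],d[:,1])
    s=np.where(th>1e-9,np.sin(th)/np.maximum(th,1e-9),1); r=np.column_stack([d[:,0]*s,d[:,1]*s,np.cos(th)])
    M=w["mount"]; return w["Rt"]@M[:3,3]+w["ee"], r@M[:3,:3].T@w["Rt"].T
def wplane(w,uv,z):
    o,r=wray(w,uv); return o+r*((z-o[2])/r[:,2])[:,None]
def ortho(w,x0,x1,y0,y1,z,res=.0005):
    """rectified view: rows go from x1 down to x0, cols from y1 to y0 (top-camera like)"""
    X,Y=np.meshgrid(np.arange(x1,x0,-res),np.arange(y1,y0,-res),indexing="ij")
    P=np.stack([X,Y,np.full_like(X,z)],-1); M=w["mount"]; c=w["Rt"]@M[:3,3]+w["ee"]
    q=(P-c)@(w["Rt"]@M[:3,:3]); th=np.arctan2(np.hypot(q[...,0],q[...,1]),q[...,2]); n=np.hypot(q[...,0],q[...,1])+1e-12
    K=w["camera_matrix"]; f=K[0,0]
    return cv2.remap(w["frame"],(K[0,2]+f*th*q[...,0]/n).astype(np.float32),(K[1,2]+f*th*q[...,1]/n).astype(np.float32),cv2.INTER_LINEAR)
E
python3 - <<'E'
from h import *
o,w=wcap("w1"); print(o["time"],o["ee_pos"],psi(o),o["q"],o["opening"])
a=ortho(w,.27,.67,-.33,-.17,.006,.001)
b=ortho(w,.50,.66,-.29,-.20,.028,.0004)
cv2.imwrite("pics/o1.png",np.hstack([cv2.resize(a,(240,600)),cv2.resize(b,(337,600))]))
E
```

```text
2.05 [ 0.48995147 -0.24079387  0.20129003] -90.50631411119598 [-2.61634790e+01  3.89572895e+00  5.59415147e+00  9.17143164e+01
 -1.72588897e-02  1.54342839e+02] 0.08536790167558002
```

View pics/o1.png

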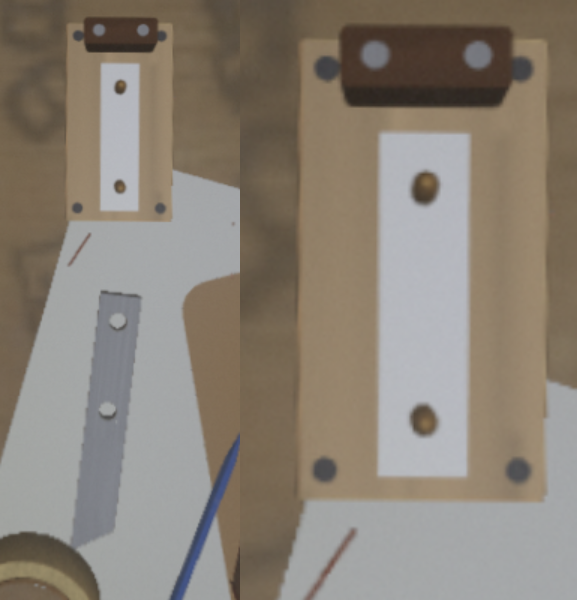

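```bash
cat >> h.py <<'E'
def oseg(w,box,z,seed,tol,res=.0005,holes=False):
    x0,x1,y0,y1=box; a=cv2.cvtColor(ortho(w,*box,z,res),cv2.COLOR_BGR2LAB).astype(float)
    v,u=int((x1-seed[0])/res),int((y1-seed[1])/res); s=np.median(a[v-2:v+3,u-2:u+3].reshape(-1,3),0)
    m=(np.linalg.norm(a-s,axis=2)<tol).astype(np.uint8); m=cv2.morphologyEx(m,cv2.MORPH_OPEN,np.ones((3,3)))
    n,L=cv2.connectedComponents(m); k=L[v,u]; M=(L==k).astype(np.uint8)
    cs,hi=cv2.findContours(M,cv2.RETR_CCOMP,cv2.CHAIN_APPROX_NONE)
    out=[]
    for ct,h in zip(cs,hi[0]):
        if len(ct)<12: continue
        (cx,cy),(ww,hh),an=cv2.minAreaRect(ct)
        pt=lambda x,y:(round((x1-(y+.5)*res)*1000,1),round((y1-(x+.5)*res)*1000,1))
        B=cv2.boxPoints(((cx,cy),(ww,hh),an)); e=max((B[1]-B[0],B[2]-B[1]),key=lambda q:np.hypot(*q))
        yaw=(np.degrees(np.arctan2(-e[0],-e[1]))+90)%180-90
        out.append(("hole" if h[3]>=0 else "outer",pt(cx,cy),round(max(ww,hh)*res*1000,1),round(min(ww,hh)*res*1000,1),round(yaw,2)))
    return out
E
python3 - <<'E'
from h import *
w=load("pics/w1.npz")
for t in (20,30,40): print("riser",*oseg(w,(.52,.64,-.285,-.21),.028,(.578,-.239),t),sep="\n ")
for t in (14,18,22): print("knife",*oseg(w,(.28,.5,-.29,-.19),.006,(.36,-.238),t),sep="\n ")
E
```

```text
riser
 ('outer', (578.5, -249.1), 91.6, 23.8, np.float32(-0.34))
 ('hole', (547.4, -249.1), 9.5, 9.2, np.float32(45.0))
 ('hole', (609.8, -249.5), 10.8, 9.0, np.float32(-14.04))
riser
 ('outer', (578.3, -249.2), 92.1, 24.4, np.float32(-0.35))
 ('hole', (547.5, -249.0), 9.2, 8.5, np.float32(45.0))
 ('hole', (609.8, -249.5), 10.0, 8.5, np.float32(0.0))
riser
 ('outer', (578.2, -249.1), 93.1, 24.9, np.float32(-0.34))
 ('hole', (547.4, -249.1), 8.8, 8.5, np.float32(45.0))
 ('hole', (609.7, -249.5), 9.5, 8.8, np.float32(-45.0))
knife
 ('outer', (388.1, -240.4), 170.5, 29.0, np.float32(-6.76))
 ('hole', (396.0, -241.5), 13.2, 12.7, np.float32(26.57))
 ('hole', (455.2, -248.5), 13.1, 12.4, np.float32(45.0))
knife
 ('outer', (388.5, -240.4), 172.2, 29.8, np.float32(-7.13))
 ('hole', (396.0, -241.5), 12.5, 12.5, np.float32(0.0))
 ('hole', (455.2, -248.5), 12.4, 11.7, np.float32(45.0))
knife
 ('outer', (387.6, -240.2), 174.0, 29.9, np.float32(-7.06))
 ('hole', (395.8, -241.6), 12.5, 12.1, np.float32(63.43))
 ('hole', (455.2, -248.8), 12.0, 12.0, np.float32(0.0))
```

```bash
python3 - <<'E'
from h import *
from workcell import bot
go(bot.get_obs(),.6445,.2065,.12,130)
E
```

```text
shift [0.0813, -0.4492, -0.1504] roll 2.4337 q6? 337.8
shift [0.0813, -0.4492, -0.1504] roll -0.7079 q6? 157.8
```

Call:
apply_moves(commands=[[0.0,-0.05,-0.015,-0.07,1],[0.0,-0.1,-0.03,-0.14,1],[0.0,-0.15,-0.05,-0.21,1],[0.0,-0.2,-0.065,-0.28,1],[0.0,-0.24,-0.08,-0.35,1],[0.0,-0.29,-0.095,-0.42,1],[0.0,-0.33,-0.11,-0.5,1],[0.0,-0.38,-0.125,-0.57,0.2],[0.02,-0.42,-0.14,-0.64,0.2],[0.05,-0.449,-0.15,-0.708,0.2],[0.08,-0.449,-0.15,-0.708,0.2],[0.08,-0.449,-0.15,-0.708,0.2]])

```text
time: 3.3
ee_pos: [0.6424, 0.2049, 0.1163]
tcp_rot: [-19.9, 89.5, -160.0]
wrist_force: [-0.4, -0.4, 0.2]
opening: 0.051
```

```bash
python3 - <<'E'
from h import *
from workcell import bot
o,w=wcap("w2"); print(o["time"],o["ee_pos"],psi(o),o["q"],o["opening"])
b=ortho(w,.58,.72,.13,.29,.008,.00025)
cv2.imwrite("pics/o2.png",b)
for t in (14,18,24): print("thin",*oseg(w,(.57,.72,.13,.29),.008,(.6445,.2065),t,.0004),sep="\n ")
E
```

```text
3.3 [0.64237968 0.20487148 0.11626676] -50.04167894820373 [ 1.76965212e+01  2.20327883e+01  1.76263839e+01  8.60443211e+01
 -1.82048899e-02  1.57737702e+02] 0.05096085234873344
thin
 ('outer', (644.0, 205.2), 96.3, 30.0, np.float32(39.4))
 ('hole', (621.0, 186.4), 13.3, 12.2, np.float32(-45.0))
thin
 ('outer', (643.9, 205.3), 96.5, 30.7, np.float32(39.37))
 ('hole', (620.9, 186.3), 12.7, 11.9, np.float32(-45.0))
 ('hole', (667.4, 224.4), 12.7, 12.7, np.float32(-45.0))
thin
 ('outer', (643.6, 202.3), 103.6, 44.4, np.float32(46.3))
 ('hole', (620.6, 186.2), 12.4, 10.7, np.float32(-45.0))
 ('hole', (629.1, 159.8), 3.0, 1.6, np.float32(56.31))
 ('hole', (667.4, 224.2), 12.0, 12.0, np.float32(0.0))
```

View pics/o2.png

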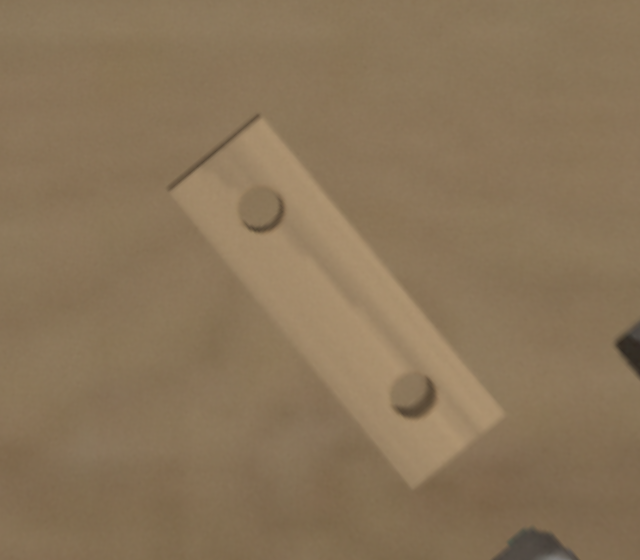

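```bash
python3 - <<'E'
from h import *
from workcell import bot
go(bot.get_obs(),.644,.2053,.001,129.4)
E
```

```text
shift [0.1185, 0.0002, -0.0016] roll -3.1327 q6? -21.7
shift [0.1185, 0.0002, -0.0016] roll 0.0089 q6? 158.3
```

Call:
apply_moves(commands=[[0.04,0,-0.0016,0.009,0.2],[0.08,0,-0.0016,0.009,0.2],[0.105,0,-0.0016,0.009,0.2],[0.115,0,-0.0016,0.009,0.2],[0.1185,0,-0.0016,0.009,0.2],[0.1185,0,-0.0016,0.009,0.2],[0.1185,0,-0.0016,0.009,-0.3],[0.1185,0,-0.0016,0.009,-0.6],[0.1185,0,-0.0016,0.009,-0.6],[0.1185,0,-0.0016,0.009,-0.6]], newtons=50)

```text
time: 4.35
ee_pos: [0.6451, 0.2056, 0.0035]
tcp_rot: [12.6, 89.9, -128.0]
wrist_force: [-0.4, -0.9, 6.1]
opening: 0.028
```

```bash
python3 - <<'E'
from h import *
from workcell import bot
o=bot.get_obs(); print(o["ee_pos"],psi(o),o["tcp_rot"],o["wrist_force"],o["opening"])
E
```

```text
[0.64511205 0.2056259  0.00348025] -50.61363271260847 [  12.6067898    89.9265072  -128.00685295] [-0.43968522 -0.94089291  6.10714093] 0.027995736628247996
```

Call:
apply_moves(commands=[[-0.03,0,0,0,-0.6],[-0.07,0,0,0,-0.6],[-0.12,0,0,0,-0.6],[-0.16,0,0,0,-0.6],[-0.2,0,0,0,-0.6],[-0.2,0,0,0,-0.6]])

```text
time: 4.95
ee_pos: [0.6469, 0.2065, 0.2117]
tcp_rot: [154.1, 89.4, 13.5]
wrist_force: [1.1, 0.5, 0.1]
opening: 0.0277
```

```bash
python3 - <<'E'
from h import *
from workcell import bot
o,w=wcap("w3"); print(o["time"],o["ee_pos"],psi(o),o["wrist_force"],o["opening"])
go(o,.5785,-.2492,.12,89.65)
f=w["frame"]; print(f.shape)
E
```

```text
4.95 [0.64694115 0.20646791 0.21165971] -50.60379915010685 [1.12705895 0.53512363 0.05212538] 0.027650787693239014
shift [0.09, 0.3083, 0.3429] roll -2.4479 q6? -22.9
shift [0.09, 0.3083, 0.3429] roll 0.6937 q6? 157.1
(480, 640, 3)
```

View pics/w3.png

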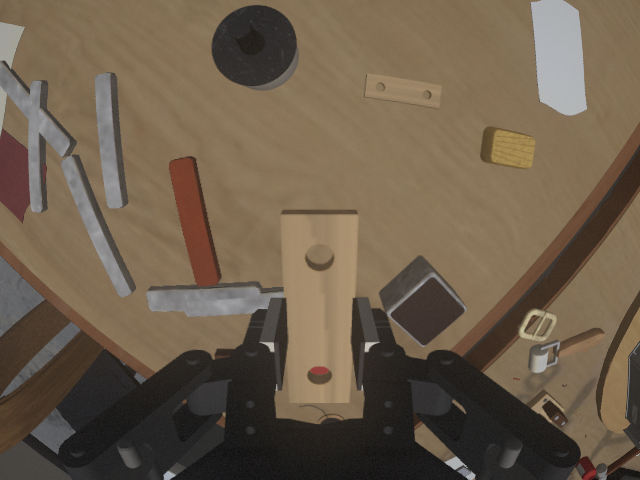

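```bash
cat >> h.py <<'E'
def tplane(w,uv,tx):
    """pixel -> tool-frame point on plane tool x = tx"""
    w2=dict(w); w2["Rt"]=np.eye(3); w2["ee"]=np.zeros(3); o,r=wray(w2,uv); return o+r*((tx-o[0])/r[:,0])[:,None]
E
python3 - <<'E'
from h import *
w=load("pics/w3.npz")
g=cv2.cvtColor(w["frame"],cv2.COLOR_BGR2GRAY)
print(tplane(w,[(319,257),(319.5,373),(319.5,212),(316,403),(282,212),(357,212)],-.0045).round(4).tolist())
E
```

```text
[[-0.0045, 0.0008, -0.0302], [-0.0045, 0.001, 0.0284], [-0.0045, 0.001, -0.0486], [-0.0045, -0.0007, 0.0483], [-0.0045, -0.0134, -0.0487], [-0.0045, 0.0154, -0.0487]]
```

Call:
apply_moves(commands=[[0.0,0.03,0.035,0.07,-0.6],[0.0,0.065,0.07,0.14,-0.6],[0.0,0.1,0.11,0.21,-0.6],[0.0,0.13,0.145,0.28,-0.6],[0.02,0.165,0.18,0.35,-0.6],[0.04,0.2,0.22,0.42,-0.6],[0.06,0.23,0.255,0.49,-0.6],[0.08,0.265,0.29,0.56,-0.6],[0.1,0.29,0.325,0.63,-0.6],[0.12,0.308,0.343,0.694,-0.6],[0.12,0.308,0.343,0.694,-0.6],[0.12,0.308,0.343,0.694,-0.6]])

```text
time: 6.2
ee_pos: [0.5766, -0.2495, 0.0858]
tcp_rot: [-147.7, 89.7, 31.9]
wrist_force: [0.4, 0.7, 0.2]
opening: 0.028
```

```bash
python3 - <<'E'
from h import *
from workcell import bot
o,w=wcap("w4"); print(o["time"],o["ee_pos"],psi(o),o["wrist_force"],o["opening"],o["tcp_rot"])
go(o,.5785,-.2492,.06,89.65)
cv2.imwrite("pics/w4c.png",cv2.resize(w["frame"][120:440,160:480],(640,640))[:600])
E
```

```text
6.2 [ 0.57662315 -0.24950103  0.08580928] -90.42662778347508 [0.36653707 0.7274834  0.23375978] 0.028031866828657024 [-147.6859582    89.74225528   31.88715211]
shift [0.0258, -0.0003, -0.0018] roll 3.1403 q6? 336.9
shift [0.0258, -0.0003, -0.0018] roll -0.0013 q6? 156.9
```

View pics/w4c.png

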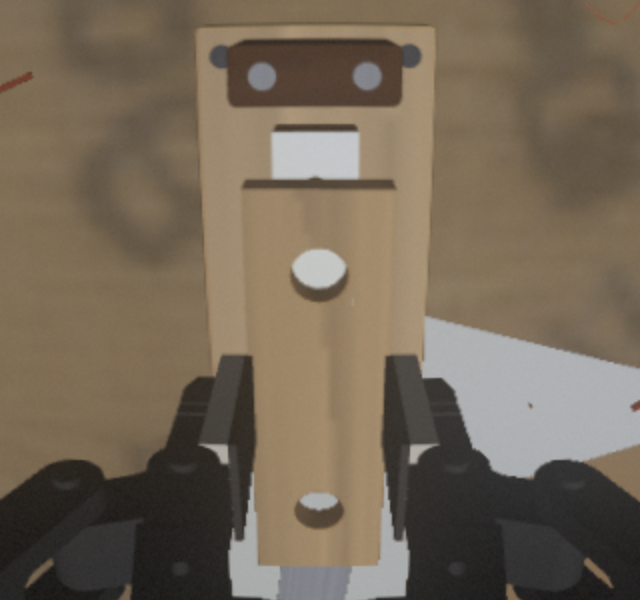

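```bash
python3 - <<'E'
from h import *
w=load("pics/w4.npz")
print("riser far corners tool",tplane(w,[(296,185),(339,185),(295.7,209),(339.2,209)],.0858-.028).round(4).tolist())
print("world",wplane(w,[(296,185),(339,185)],.028).round(4).tolist())
print("slab",tplane(w,[(282,214),(357,214),(289,402),(350,402)],-.0045).round(4).tolist())
print("holes bottom edge",tplane(w,[(319.5,247),(319.5,370)],-.0045).round(4).tolist())
E
```

```text
riser far corners tool [[0.0578, -0.0126, -0.0484], [0.0578, 0.0109, -0.0484], [0.0578, -0.0129, -0.0349], [0.0578, 0.0112, -0.0348]]
world [[0.6253, -0.2371, 0.028], [0.6251, -0.2607, 0.028]]
slab [[-0.0045, -0.0143, -0.0482], [-0.0045, 0.0146, -0.0482], [-0.0045, -0.015, 0.0474], [-0.0045, 0.0154, 0.0475]]
holes bottom edge [[-0.0045, 0.0002, -0.0347], [-0.0045, 0.0002, 0.0262]]
```

Call:
apply_moves(commands=[[0.01,-0.0004,-0.0018,-0.001,-0.6],[0.02,-0.0004,-0.0018,-0.001,-0.6],[0.026,-0.0004,-0.0018,-0.001,-0.6],[0.03,-0.0004,-0.0018,-0.001,-0.6],[0.034,-0.0004,-0.0018,-0.001,-0.6],[0.038,-0.0004,-0.0018,-0.001,-0.6],[0.04,-0.0004,-0.0018,-0.001,-0.6]])

```text
time: 6.95
ee_pos: [0.5794, -0.2484, 0.0466]
tcp_rot: [-161.5, 89.7, 18.2]
wrist_force: [0.5, -0.1, -0.3]
opening: 0.0277
```

```bash
python3 - <<'E'
from h import *
from workcell import bot
o,w=wcap("w5"); print(o["time"],o["ee_pos"],psi(o),o["wrist_force"],o["torque"],o["tcp_rot"])
go(o,.5785,-.2490,.0315,89.65)
cv2.imwrite("pics/w5c.png",cv2.resize(w["frame"][120:440,160:480],(640,640))[:600])
E
```

```text
6.95 [ 0.57939753 -0.24837896  0.04660912] -90.28640365975937 [ 0.5468446  -0.05920102 -0.287402  ] [-0.00856907 -0.07141105 -0.09689307] [-161.46659634   89.68084682   18.24673211]
shift [0.0151, 0.0007, 0.001] roll -3.1405 q6? -23.0
shift [0.0151, 0.0007, 0.001] roll 0.0011 q6? 157.0
```

View pics/w5c.png

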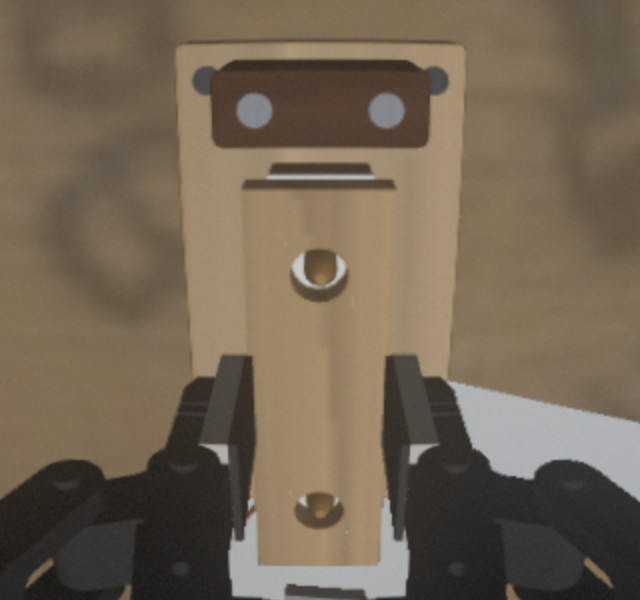

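Call:
apply_moves(commands=[[0.006,0.0003,0.0003,0,-0.6],[0.011,0.0003,0.0003,0,-0.6],[0.0145,0.0003,0.0003,0,-0.6],[0.0145,0.0003,0.0003,0,-0.6],[0.0145,0.0003,0.0003,0,0.0],[0.0145,0.0003,0.0003,0,0.1],[0.0145,0.0003,0.0003,0,0.1],[-0.01,0.0003,0.0003,0,0.1],[-0.05,0.0003,0.0003,0,0.1],[-0.1,0.0003,0.0003,0,0.1],[-0.12,0,0,0,0.1],[-0.12,0,0,0,0.1]])

```text
time: 8.2
ee_pos: [0.5802, -0.2492, 0.1708]
tcp_rot: [176.5, 89.4, -3.8]
wrist_force: [0.9, 0.6, 0.2]
opening: 0.0468
```

```bash
python3 - <<'E'
from h import *
from workcell import bot
o,w=wcap("w6"); print(o["time"],o["ee_pos"],psi(o),o["wrist_force"],o["opening"])
for t in (14,18,24): print("thin",*oseg(w,(.51,.66,-.29,-.21),.036,(.579,-.249),t,.0004),sep="\n ")
go(o,.3885,-.2406,.15,83.2)
E
```

```text
8.2 [ 0.58016411 -0.24920928  0.17078973] -90.28953214860627 [0.87044942 0.62448755 0.2042588 ] 0.046827786292012535
thin
 ('outer', (592.6, -249.1), 122.4, 64.1, np.float32(-0.21))
 ('hole', (541.9, -273.5), 7.9, 7.6, np.float32(45.0))
 ('hole', (542.2, -223.8), 7.9, 7.4, np.float32(-45.0))
 ('hole', (548.2, -249.1), 14.7, 12.9, np.float32(18.43))
 ('hole', (605.0, -244.3), 53.8, 30.2, np.float32(-12.19))
 ('hole', (641.6, -249.2), 58.0, 19.3, np.float32(89.39))
thin
 ('outer', (592.4, -249.2), 122.8, 64.7, np.float32(-0.32))
 ('hole', (541.8, -273.4), 8.0, 7.2, np.float32(0.0))
 ('hole', (542.2, -223.8), 7.4, 7.4, np.float32(-45.0))
 ('hole', (548.2, -248.8), 14.4, 12.4, np.float32(0.0))
 ('hole', (608.7, -249.1), 13.0, 12.2, np.float32(45.0))
 ('hole', (623.5, -248.9), 30.4, 10.0, np.float32(88.73))
 ('hole', (641.6, -249.0), 57.6, 18.8, np.float32(-90.0))
thin
 ('outer', (592.4, -253.3), 123.3, 73.3, np.float32(-0.64))
 ('hole', (542.0, -273.6), 7.6, 6.8, np.float32(0.0))
 ('hole', (542.2, -223.6), 7.2, 6.8, np.float32(0.0))
 ('hole', (548.3, -249.0), 14.0, 12.1, np.float32(23.96))
 ('hole', (608.7, -249.1), 12.4, 11.6, np.float32(45.0))
 ('hole', (627.4, -249.2), 30.0, 2.4, np.float32(-90.0))
 ('hole', (641.6, -249.2), 57.2, 18.8, np.float32(-90.0))
shift [0.0187, -0.0077, 0.1919] roll -3.028 q6? -25.1
shift [0.0187, -0.0077, 0.1919] roll 0.1136 q6? 154.9
```

Call:
apply_moves(commands=[[0.01,0,0.05,0.03,0.1],[0.02,-0.003,0.1,0.06,0.1],[0.04,-0.006,0.145,0.09,0.1],[0.06,-0.0077,0.188,0.1136,0.1],[0.07,-0.0077,0.188,0.1136,0.1],[0.07,-0.0077,0.188,0.1136,0.1],[0.07,-0.0077,0.188,0.1136,0.1]])

```text
time: 8.95
ee_pos: [0.3925, -0.2403, 0.0964]
tcp_rot: [-167.5, 89.5, 5.7]
wrist_force: [-0.2, 0.5, 0.7]
opening: 0.0465
```

```bash
python3 - <<'E'
from h import *
from workcell import bot
o,w=wcap("w7"); print(o["time"],o["ee_pos"],psi(o),o["wrist_force"],o["opening"])
for t in (14,18,22): print("knife",*oseg(w,(.28,.5,-.29,-.19),.006,(.425,-.245),t),sep="\n ")
go(o,.392,-.2410,.001,83.17)
E
```

```text
8.95 [ 0.39253487 -0.24028698  0.09636819] -96.78104610549508 [-0.19305184  0.52014814  0.71215091] 0.0465195014979816
knife
 ('outer', (388.0, -240.5), 171.3, 28.6, np.float32(-6.75))
 ('hole', (395.9, -241.6), 12.4, 12.0, np.float32(45.0))
 ('hole', (455.4, -248.6), 12.4, 12.0, np.float32(45.0))
knife
 ('outer', (387.6, -240.4), 172.3, 28.8, np.float32(-6.67))
 ('hole', (396.0, -241.5), 12.0, 12.0, np.float32(-45.0))
 ('hole', (455.4, -248.4), 12.0, 11.7, np.float32(45.0))
knife
 ('outer', (387.7, -240.4), 172.4, 29.0, np.float32(-6.79))
 ('hole', (396.0, -241.5), 12.5, 11.5, np.float32(0.0))
 ('hole', (455.5, -248.5), 11.3, 11.3, np.float32(-45.0))
shift [0.0954, 0.0009, 0.0012] roll -3.1407 q6? -24.9
shift [0.0954, 0.0009, 0.0012] roll 0.0009 q6? 155.1
```

Call:
apply_moves(commands=[[0.04,0.0009,0.0012,0.0009,0.1],[0.07,0.0009,0.0012,0.0009,0.1],[0.085,0.0009,0.0012,0.0009,0.1],[0.0935,0.0009,0.0012,0.0009,0.1],[0.0935,0.0009,0.0012,0.0009,0.1],[0.0935,0.0009,0.0012,0.0009,-0.3],[0.0935,0.0009,0.0012,0.0009,-0.7],[0.0935,0.0009,0.0012,0.0009,-0.7],[0.0935,0.0009,0.0012,0.0009,-0.7],[0.0935,0.0009,0.0012,0.0009,-0.7]], newtons=80)

```text
time: 10.0
ee_pos: [0.3935, -0.2416, 0.0051]
tcp_rot: [-177.1, 89.4, -3.9]
wrist_force: [-0.9, 0.8, 6.0]
opening: 0.0216
```

Call:
apply_moves(commands=[[-0.02,0,0,0,-0.7],[-0.05,0,0,0,-0.7],[-0.09,0,0,0,-0.7],[-0.12,0,0,0,-0.7],[-0.12,0,0,0,-0.7],[-0.12,0,0,0,-0.7]])

```text
time: 10.6
ee_pos: [0.3928, -0.242, 0.1264]
tcp_rot: [177.2, 89.2, -9.6]
wrist_force: [-0.7, 0.1, -0.2]
opening: 0.0128
```

```bash
python3 - <<'E'
from h import *
from workcell import bot
o,w=wcap("w8"); print(o["time"],o["ee_pos"],psi(o),o["wrist_force"],o["opening"])
go(o,.5785-.0335,-.249,.11,89.65)
cv2.imwrite("pics/w8c.png",cv2.resize(w["frame"][100:440,160:480],(565,600)))
E
```

```text
10.6 [ 0.39282375 -0.24195941  0.12635308] -96.81500742870388 [-0.70051439  0.12713879 -0.19846165] 0.012772770512245112
shift [0.0183, -0.0111, -0.1517] roll 3.0288 q6? 335.6
shift [0.0183, -0.0111, -0.1517] roll -0.1128 q6? 155.6
```

View pics/w8c.png

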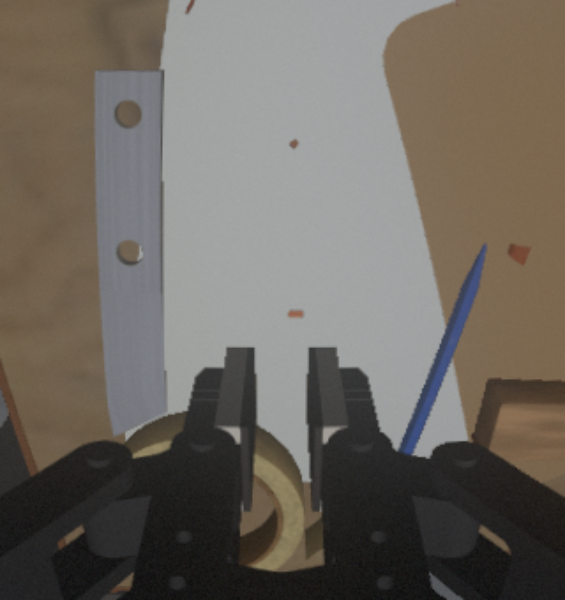

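```bash
python3 - <<'E'
from h import *
from workcell import bot,cams
w=load("pics/w8.npz")
for t in (14,18,22): print("knife",*oseg(w,(.28,.5,-.22,-.14),.006,(.435,-.181),t),sep="\n ")
P=lambda x,y:(160+x*320/565,100+y*340/600)
print(wplane(w,[P(128,113),P(130,252),P(96,70),P(162,70),P(166,412),P(112,433)],.006).round(4).tolist())
for n in ("scene","top"):
    c=cams.camera(n); np.savez(f"pics/{n}1.npz",**c); cv2.imwrite(f"pics/{n}1.png",c["frame"]); print(n,cams.spot_in("knife_center",n)[:2])
E
```

```text
knife
 ('outer', (387.1, -175.1), 172.0, 29.5, np.float32(-9.22))
 ('hole', (395.2, -176.3), 12.7, 12.0, np.float32(45.0))
 ('hole', (454.5, -186.0), 12.5, 12.5, np.float32(0.0))
knife
 ('outer', (386.9, -175.0), 172.6, 29.9, np.float32(-9.15))
 ('hole', (395.4, -176.1), 12.4, 12.0, np.float32(45.0))
 ('hole', (454.5, -186.3), 12.4, 12.4, np.float32(-45.0))
knife
 ('outer', (386.6, -175.2), 173.3, 30.2, np.float32(-9.46))
 ('hole', (395.3, -176.1), 12.1, 11.7, np.float32(51.34))
 ('hole', (454.2, -186.3), 12.0, 12.0, np.float32(0.0))
[[0.4548, -0.1864, 0.006], [0.3957, -0.1767, 0.006], [0.4745, -0.1758, 0.006], [0.4701, -0.2031, 0.006], [0.3147, -0.1775, 0.006], [0.3047, -0.1477, 0.006]]
scene [{'rect': [368.6, 241.5, 433.4, 278.1], 'confidence': 0.98}]
top [{'rect': [352.6, 288.7, 367.8, 339.1], 'confidence': 0.73}]
```

```bash
python3 - <<'E'
from h import *
from workcell import bot
for n in ("top1","scene1"):
    W=world(load(f"pics/{n}.npz")); 
    for x in (.40,.43,.46):
        m=(abs(W[...,0]-x)<.006)&(W[...,1]>-.22)&(W[...,1]<-.09)&(W[...,2]<.1)&(W[...,2]>-.5)
        ys=W[m][:,1];zs=W[m][:,2]; print(n,x,[(round(y,3),round(float(np.median(zs[abs(ys-y)<.005])),3)) for y in np.arange(-.21,-.09,.01) if (abs(ys-y)<.005).any()])
a=cv2.imread("pics/top1.png")[260:390,290:450]; b=cv2.imread("pics/scene1.png")[215:315,340:460]
cv2.imwrite("pics/c1.png",np.hstack([cv2.resize(a,(400,325)),cv2.resize(b,(390,325))]))
o=bot.get_obs(); go(o,.408,-.1784,.05,90-9.3)
E
```

```text
top1 0.4 [(np.float64(-0.19), 0.001), (np.float64(-0.18), 0.004), (np.float64(-0.17), 0.003), (np.float64(-0.16), 0.004), (np.float64(-0.15), -0.0), (np.float64(-0.14), -0.0), (np.float64(-0.13), -0.001), (np.float64(-0.12), -0.002), (np.float64(-0.11), 0.0), (np.float64(-0.1), -0.001)]
top1 0.43 [(np.float64(-0.21), -0.001), (np.float64(-0.2), 0.001), (np.float64(-0.19), 0.006), (np.float64(-0.18), 0.005), (np.float64(-0.17), 0.006), (np.float64(-0.16), 0.0), (np.float64(-0.15), -0.001), (np.float64(-0.14), -0.0), (np.float64(-0.13), 0.0), (np.float64(-0.12), -0.001), (np.float64(-0.11), -0.0), (np.float64(-0.1), 0.001)]
top1 0.46 [(np.float64(-0.21), 0.001), (np.float64(-0.2), -0.0), (np.float64(-0.19), 0.005), (np.float64(-0.18), 0.004), (np.float64(-0.17), 0.004), (np.float64(-0.16), -0.001), (np.float64(-0.15), -0.001), (np.float64(-0.14), 0.0), (np.float64(-0.13), -0.002), (np.float64(-0.12), -0.0), (np.float64(-0.11), -0.001), (np.float64(-0.1), -0.347)]
scene1 0.4 [(np.float64(-0.21), -0.001), (np.float64(-0.2), -0.001), (np.float64(-0.19), -0.183), (np.float64(-0.18), 0.003)
[... 344 characters left out ...]
, 0.006), (np.float64(-0.17), 0.005), (np.float64(-0.16), -0.001), (np.float64(-0.15), -0.002), (np.float64(-0.14), -0.001), (np.float64(-0.13), -0.002), (np.float64(-0.12), -0.002), (np.float64(-0.11), -0.001), (np.float64(-0.1), -0.002)]
scene1 0.46 [(np.float64(-0.21), -0.001), (np.float64(-0.2), 0.002), (np.float64(-0.19), 0.004), (np.float64(-0.18), 0.002), (np.float64(-0.17), -0.0), (np.float64(-0.16), -0.002), (np.float64(-0.15), -0.001), (np.float64(-0.14), -0.0), (np.float64(-0.13), -0.001), (np.float64(-0.12), -0.001), (np.float64(-0.11), -0.0), (np.float64(-0.1), -0.001)]
shift [0.0743, -0.0643, -0.0079] roll -3.0983 q6? -14.5
shift [0.0743, -0.0643, -0.0079] roll 0.0433 q6? 165.5
```

View pics/c1.png

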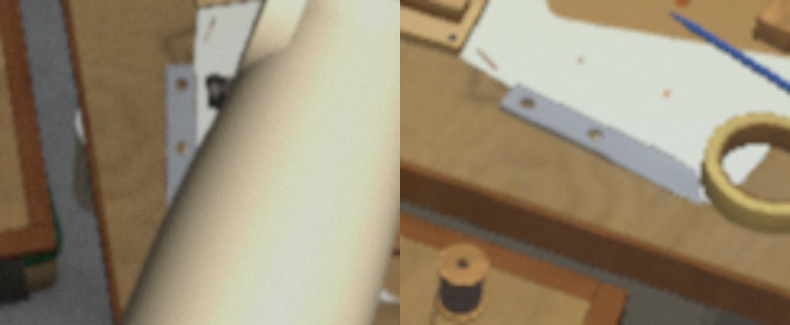

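Call:
apply_moves(commands=[[0.0,-0.03,-0.004,0.02,0.1],[0.01,-0.0643,-0.0079,0.047,-0.1],[0.05,-0.0643,-0.0079,0.047,-0.1],[0.074,-0.0643,-0.0079,0.047,-0.1],[0.085,-0.0643,-0.0079,0.047,-0.1],[0.085,-0.0643,-0.0079,0.047,-0.1],[0.085,-0.0643,-0.0079,0.047,-0.1]])

```text
time: 11.55
ee_pos: [0.4083, -0.1787, 0.0402]
tcp_rot: [-171.6, 89.4, -1.2]
wrist_force: [0.9, -0.2, 1.0]
opening: 0.0386
```

```bash
python3 - <<'E'
from h import *
from workcell import bot
o,w=wcap("w9"); print(o["time"],o["ee_pos"],psi(o),o["wrist_force"],o["opening"],o["tcp_rot"])
for t in (14,18): print("knife",*oseg(w,(.3,.5,-.22,-.14),.006,(.435,-.181),t),sep="\n ")
go(o,.408,-.1784,-.002,90-9.6)
E
```

```text
11.55 [ 0.40834572 -0.17867524  0.04015701] -99.52246170132173 [ 0.91214539 -0.16249797  1.03717069] 0.03858725215854006 [-171.63335035   89.42849692   -1.15622236]
knife
 ('outer', (390.1, -175.4), 165.9, 28.2, np.float32(-9.46))
 ('hole', (395.5, -176.3), 12.4, 12.4, np.float32(-45.0))
 ('hole', (454.5, -186.3), 12.4, 12.4, np.float32(-45.0))
knife
 ('outer', (390.0, -175.3), 166.5, 28.4, np.float32(-9.52))
 ('hole', (395.4, -176.1), 12.4, 12.0, np.float32(45.0))
 ('hole', (454.5, -186.3), 12.4, 12.4, np.float32(-45.0))
shift [0.0422, -0.0002, 0.0008] roll -3.1402 q6? -14.2
shift [0.0422, -0.0002, 0.0008] roll 0.0014 q6? 165.8
```

Descend in two stages, checking force before closing.

Call:
apply_moves(commands=[[0.02,-0.0002,0.0008,0,-0.1],[0.034,-0.0002,0.0008,0,-0.1],[0.04,-0.0002,0.0008,0,-0.1],[0.042,-0.0002,0.0008,0,-0.1],[0.042,-0.0002,0.0008,0,-0.1],[0.042,-0.0002,0.0008,0,-0.1]])

```text
time: 12.2
ee_pos: [0.4087, -0.1787, -0.0009]
tcp_rot: [-174.7, 89.3, -4.2]
wrist_force: [-0.4, 0.4, 0.3]
opening: 0.0387
```

Call:
apply_moves(commands=[[0.002,0,0,0,-0.1],[0.0025,0,0,0,-0.1],[0.0025,0,0,0,-0.1]])

```text
time: 12.5
ee_pos: [0.4089, -0.1788, -0.0014]
tcp_rot: [-176.4, 89.3, -6.0]
wrist_force: [-8.9, 4.0, 20.6]
opening: 0.0386
```

Call:
apply_moves(commands=[[-0.0015,0,0,0,-0.1],[-0.0015,0,0,0,-0.1],[-0.0015,0,0,0,-0.3],[-0.0015,0,0,0,-0.4],[-0.0015,0,0,0,-0.5],[-0.0015,0,0,0,-0.5],[-0.0015,0,0,0,-0.5]], newtons=50)

```text
time: 13.2
ee_pos: [0.409, -0.1789, 0.0003]
tcp_rot: [-176.8, 89.3, -6.3]
wrist_force: [-0.8, 0.5, 5.5]
opening: 0.0262
```

Call:
apply_moves(commands=[[0,0,0,0,-0.5],[-0.005,0,0,0,-0.5],[-0.015,0,0,0,-0.5],[-0.04,0,0,0,-0.5],[-0.08,0,0,0,-0.5],[-0.11,0,0,0,-0.5],[-0.11,0,0,0,-0.5]], newtons=90)

```text
time: 13.9
ee_pos: [0.4094, -0.1795, 0.1151]
tcp_rot: [177.3, 88.9, -12.3]
wrist_force: [0.5, 0.0, -1.8]
opening: 0.0244
```

```bash
python3 - <<'E'
from h import *
from workcell import bot
o,w=wcap("w10"); print(o["time"],o["ee_pos"],psi(o),o["wrist_force"],o["torque"],o["opening"])
go(o,.5785-.0175,-.249,.11,89.65)
cv2.imwrite("pics/w10c.png",cv2.resize(w["frame"][100:440,160:480],(565,600)))
E
```

```text
13.9 [ 0.4094153  -0.17952951  0.11507627] -99.53711661768091 [ 4.76382959e-01  1.63942082e-03 -1.83209502e+00] [-0.02767786 -0.05765709 -0.04861707] 0.02442911094825177
shift [0.0082, 0.0434, -0.1609] roll 2.9812 q6? 336.3
shift [0.0082, 0.0434, -0.1609] roll -0.1603 q6? 156.3
```

View pics/w10c.png

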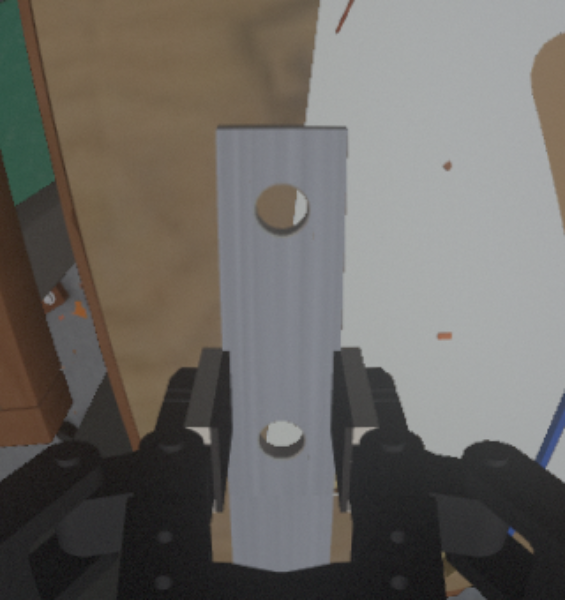

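```bash
python3 - <<'E'
from h import *
from workcell import bot
w=load("pics/w10.npz"); P=lambda x,y:(160+x*320/565,100+y*340/600)
print(tplane(w,[P(282,206.5),P(282,436),P(219,128),P(347,128)],-.0057).round(4).tolist())
o=bot.get_obs(); print(tool(o)[:,0],o["ee_pos"],o["tcp_rot"])
for f in ("w1","w2","w3","w4","w5","w6","w7","w8","w9"): print(f,load(f"pics/{f}.npz")["Rt"][:,0].round(4))
E
```

```text
[[-0.0057, 0.0001, -0.0473], [-0.0057, 0.0001, 0.0121], [-0.0057, -0.0132, -0.0644], [-0.0057, 0.0137, -0.0644]]
[ 0.01591095 -0.00285402 -0.99986934] [ 0.40865783 -0.17917915  0.11259567] [179.36693149  89.07377956 -10.16926436]
w1 [-4.e-04 -1.e-04 -1.e+00]
w2 [-0.0074 -0.0027 -1.    ]
w3 [ 0.0096  0.0023 -1.    ]
w4 [ 0.0038  0.0024 -1.    ]
w5 [ 0.0053  0.0017 -1.    ]
w6 [ 1.110e-02 -7.000e-04 -9.999e-01]
w7 [ 7.9e-03  8.0e-04 -1.0e+00]
w8 [ 0.013  -0.0022 -0.9999]
w9 [ 1.e-02 -2.e-04 -1.e+00]
```

```bash
python3 - <<'E'
from h import *
from workcell import bot
go(bot.get_obs(),.562,-.2488,.085,89.65)
E
```

```text
shift [0.0302, 0.0432, -0.1623] roll 2.9813 q6? 336.3
shift [0.0302, 0.0432, -0.1623] roll -0.1603 q6? 156.3
```

Call:
apply_moves(commands=[[-0.02,0.012,-0.04,-0.04,-0.5],[-0.02,0.024,-0.08,-0.08,-0.5],[-0.02,0.036,-0.12,-0.12,-0.5],[-0.02,0.0432,-0.1623,-0.16,-0.5],[-0.02,0.0432,-0.1623,-0.16,-0.5],[0.005,0.0432,-0.1623,-0.16,-0.5],[0.03,0.0432,-0.1623,-0.16,-0.5]])

```text
time: 14.65
ee_pos: [0.5618, -0.2486, 0.0835]
tcp_rot: [171.4, 89.1, -9.0]
wrist_force: [-0.3, 0.2, -1.5]
opening: 0.0243
```

```bash
python3 - <<'E'
from h import *
from workcell import bot
o,w=wcap("w11"); print(o["time"],o["ee_pos"],psi(o),tool(o)[:,0],o["wrist_force"],o["opening"])
go(o,.562,-.2488,.05,89.65)
E
```

```text
14.65 [ 0.56181711 -0.2486161   0.08346515] -90.37640444152986 [ 0.01476462 -0.00233846 -0.99988826] [-0.30518264  0.21957338 -1.50875433] 0.024270485701499287
shift [0.0335, 0.0001, 0.0003] roll 3.1411 q6? 336.4
shift [0.0335, 0.0001, 0.0003] roll -0.0005 q6? 156.4
```

Call:
apply_moves(commands=[[0.015,0.0001,0.0003,0,-0.5],[0.025,0.0001,0.0003,0,-0.5],[0.031,0.0001,0.0003,0,-0.5],[0.035,0.0001,0.0003,0,-0.5],[0.038,0.0001,0.0003,0,-0.5]])

```text
time: 15.2
ee_pos: [0.5601, -0.248, 0.041]
tcp_rot: [178.9, 89.4, -1.5]
wrist_force: [1.1, -1.3, -1.1]
opening: 0.0242
```

```bash
python3 - <<'E'
from h import *
from workcell import bot
o,w=wcap("w12"); print(o["time"],o["ee_pos"],psi(o),tool(o)[:,0],o["wrist_force"],o["torque"],o["opening"])
go(o,.562,-.2488,.037,89.65)
cv2.imwrite("pics/w12c.png",cv2.resize(w["frame"][100:440,160:480],(565,600)))
E
```

```text
15.2 [ 0.56014885 -0.24799403  0.04095941] -90.3803017951805 [ 1.00096686e-02 -2.58092421e-04 -9.99949869e-01] [ 1.10834824 -1.3112177  -1.07751105] [-0.12359693 -0.28146721  0.03194067] 0.024203884347943187
shift [0.004, 0.0008, -0.0018] roll 3.1411 q6? 336.4
shift [0.004, 0.0008, -0.0018] roll -0.0005 q6? 156.4
```

View pics/w12c.png

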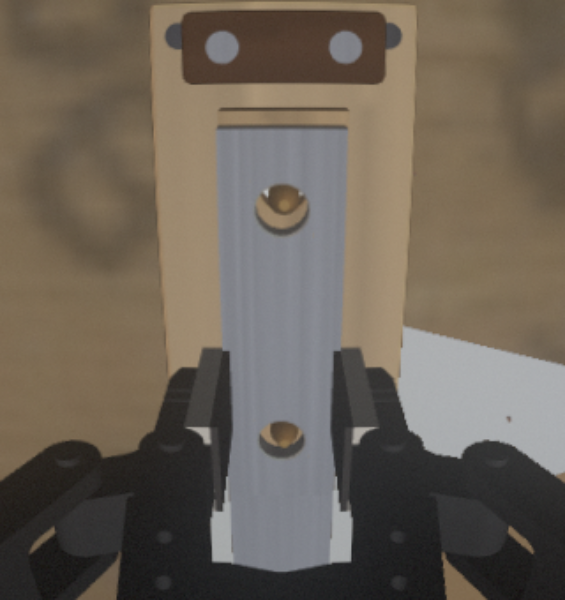

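Call:
apply_moves(commands=[[0.001,0.0006,-0.0012,0,-0.5],[0.003,0.0006,-0.0014,0,-0.5],[0.0045,0.0006,-0.0014,0,-0.5],[0.0045,0.0006,-0.0014,0,-0.5],[0.0045,0.0006,-0.0014,0,-0.2],[0.0045,0.0006,-0.0014,0,0.1],[0.0045,0.0006,-0.0014,0,0.1],[-0.01,0.0006,-0.0014,0,0.1],[-0.05,0.0006,-0.0014,0,0.1],[-0.1,0.0006,-0.0014,0,0.1],[-0.1,0.0006,-0.0014,0,0.1],[-0.1,0.0006,-0.0014,0,0.1]])

```text
time: 16.45
ee_pos: [0.5614, -0.2489, 0.1431]
tcp_rot: [172.9, 89.2, -7.5]
wrist_force: [0.4, 0.9, -1.1]
opening: 0.0471
```

```bash
python3 - <<'E'
from h import *
from workcell import bot
o,w=wcap("w13"); print(o["time"],o["ee_pos"],psi(o),tool(o)[:,0],o["wrist_force"],o["opening"])
for t in (14,18,22): print("knife",*oseg(w,(.43,.66,-.29,-.21),.042,(.579,-.249),t,.0004),sep="\n ")
go(o,.413,.1525,.15,130.5)
E
```

```text
16.45 [ 0.56141244 -0.24894324  0.14313906] -90.38107964085188 [ 0.01338713 -0.00175717 -0.99990884] [ 0.40350026  0.86151295 -1.13146544] 0.04708895656773268
knife
 ('outer', (538.8, -248.6), 171.8, 28.6, np.float32(-0.47))
 ('hole', (547.8, -248.6), 12.4, 12.4, np.float32(-45.0))
 ('hole', (607.3, -249.1), 12.7, 12.4, np.float32(45.0))
knife
 ('outer', (538.8, -248.4), 172.6, 29.0, np.float32(-0.48))
 ('hole', (547.6, -248.6), 12.2, 12.2, np.float32(-45.0))
 ('hole', (607.4, -249.1), 12.4, 12.2, np.float32(35.54))
knife
 ('outer', (552.3, -247.0), 198.7, 55.1, np.float32(1.53))
 ('hole', (547.8, -248.6), 12.0, 12.0, np.float32(0.0))
 ('hole', (590.2, -225.8), 2.4, 0.8, np.float32(0.0))
 ('hole', (592.0, -228.2), 7.9, 4.0, np.float32(14.04))
 ('hole', (607.4, -249.2), 12.2, 12.2, np.float32(-45.0))
shift [-0.0096, -0.4004, 0.151] roll 2.4281 q6? 339.7
shift [-0.0096, -0.4004, 0.151] roll -0.7135 q6? 159.7
```

Call:
apply_moves(commands=[[-0.01,-0.048,0.018,-0.08,0.1],[-0.01,-0.096,0.036,-0.16,0.1],[-0.01,-0.144,0.054,-0.24,0.1],[-0.01,-0.19,0.072,-0.32,0.1],[-0.01,-0.24,0.09,-0.4,0.1],[-0.01,-0.288,0.11,-0.48,0.1],[-0.01,-0.336,0.13,-0.56,0.1],[-0.01,-0.38,0.145,-0.64,0.1],[0.0,-0.4,0.151,-0.7135,0.1],[0.01,-0.4,0.151,-0.7135,0.1],[0.03,-0.4,0.151,-0.7135,0.1],[0.05,-0.4,0.151,-0.7135,0.1]])

```text
time: 17.7
ee_pos: [0.4125, 0.1519, 0.0878]
tcp_rot: [131.6, 89.4, -8.0]
wrist_force: [-0.5, -0.4, -0.5]
opening: 0.0472
```

```bash
python3 - <<'E'
from h import *
from workcell import bot
o,w=wcap("w14"); print(o["time"],o["ee_pos"],psi(o),tool(o)[:,0],o["wrist_force"],o["opening"])
for t in (14,18,24): print("thick",*oseg(w,(.34,.48,.08,.22),.014,(.413,.1525),t,.0004),sep="\n ")
go(o,.413,.1525,.002,130.5)
cv2.imwrite("pics/o14.png",ortho(w,.34,.48,.08,.22,.014,.0004))
E
```

```text
17.7 [0.41245824 0.15193384 0.08781292] -49.51552181543297 [ 0.00963156 -0.00134596 -0.99995271] [-0.49319232 -0.43779041 -0.54678377] 0.04715199500421593
thick
 ('outer', (415.9, 150.4), 94.9, 29.1, np.float32(40.45))
 ('hole', (393.1, 131.2), 12.2, 11.8, np.float32(63.43))
 ('hole', (438.2, 169.4), 11.9, 11.3, np.float32(45.0))
thick
 ('outer', (416.3, 150.7), 96.5, 29.2, np.float32(40.49))
 ('hole', (393.4, 131.2), 11.6, 11.0, np.float32(45.0))
 ('hole', (438.5, 169.5), 11.3, 11.0, np.float32(45.0))
thick
 ('outer', (416.3, 150.7), 96.8, 29.4, np.float32(40.48))
 ('hole', (391.5, 129.4), 3.2, 1.7, np.float32(-59.04))
 ('hole', (393.9, 133.6), 11.1, 6.9, np.float32(-10.01))
 ('hole', (439.4, 170.6), 9.6, 9.6, np.float32(0.0))
shift [0.0858, -0.0007, -0.0002] roll 3.1413 q6? 339.9
shift [0.0858, -0.0007, -0.0002] roll -0.0003 q6? 159.9
```

Call:
apply_moves(commands=[[0.02,0,0,0,0.1],[0.02,0,0,0,0.1],[0.02,0,0,0,0.1]])

```text
time: 18.05
ee_pos: [0.4109, 0.1506, 0.0644]
tcp_rot: [100.2, 89.7, -39.3]
wrist_force: [-0.7, -0.7, 0.1]
opening: 0.0472
```

```bash
python3 - <<'E'
from h import *
from workcell import bot
o,w=wcap("w15"); print(o["time"],o["ee_pos"],psi(o),tool(o)[:,0],o["wrist_force"],o["opening"])
for t in (14,18): print("thick",*oseg(w,(.34,.48,.08,.22),.014,(.413,.1525),t,.0004),sep="\n ")
go(o,.416,.1505,.002,130.5)
E
```

```text
18.05 [0.41090243 0.15061806 0.06443311] -49.59311074144755 [ 0.00414043 -0.00339433 -0.99998567] [-0.70832702 -0.74276127  0.08331383] 0.04719147106513595
thick
 ('outer', (415.2, 149.7), 95.8, 29.6, np.float32(40.43))
 ('hole', (392.4, 130.4), 11.9, 11.9, np.float32(-45.0))
 ('hole', (438.0, 169.4), 12.2, 11.6, np.float32(45.0))
thick
 ('outer', (415.9, 150.3), 97.8, 29.7, np.float32(40.38))
 ('hole', (392.4, 130.4), 11.9, 11.3, np.float32(45.0))
 ('hole', (438.1, 169.3), 11.6, 11.3, np.float32(45.0))
shift [0.0625, 0.0031, -0.0037] roll 3.14 q6? 339.6
shift [0.0625, 0.0031, -0.0037] roll -0.0016 q6? 159.6
```

Call:
apply_moves(commands=[[0.025,0.0031,-0.003,-0.0016,0.1],[0.05,0.0031,-0.003,-0.0016,0.1],[0.06,0.0031,-0.003,-0.0016,0.1],[0.0615,0.0031,-0.003,-0.0016,0.1],[0.0615,0.0031,-0.003,-0.0016,0.1],[0.0615,0.0031,-0.003,-0.0016,-0.2],[0.0615,0.0031,-0.003,-0.0016,-0.5],[0.0615,0.0031,-0.003,-0.0016,-0.5],[0.0615,0.0031,-0.003,-0.0016,-0.5]], newtons=50)

```text
time: 19.0
ee_pos: [0.4169, 0.1506, 0.0052]
tcp_rot: [124.7, 89.5, -14.8]
wrist_force: [-0.7, -0.5, 6.0]
opening: 0.0283
```

Call:
apply_moves(commands=[[-0.01,0,0,0,-0.5],[-0.04,0,0,0,-0.5],[-0.08,0,0,0,-0.5],[-0.12,0,0,0,-0.5],[-0.15,0,0,0,-0.5],[-0.15,0,0,0,-0.5],[-0.15,0,0,0,-0.5]])

```text
time: 19.7
ee_pos: [0.4161, 0.1511, 0.1562]
tcp_rot: [131.1, 89.4, -8.4]
wrist_force: [-0.0, -0.5, -1.0]
opening: 0.0288
```

```bash
cat >> h.py <<'E'
def tortho(w,z0,z1,y0,y1,tx,res=.0004):
    """rectified view of tool plane x=tx; rows from tool z0 (far) to z1, cols y0..y1"""
    w2=dict(w); w2["Rt"]=np.eye(3); w2["ee"]=np.zeros(3)
    Z,Y=np.meshgrid(np.arange(z0,z1,res),np.arange(y0,y1,res),indexing="ij"); P=np.stack([np.full_like(Z,tx),Y,Z],-1)
    M=w["mount"]; q=(P-M[:3,3])@M[:3,:3]; n=np.hypot(q[...,0],q[...,1])+1e-12; th=np.arctan2(n,q[...,2]); K=w["camera_matrix"]; f=K[0,0]
    return cv2.remap(w["frame"],(K[0,2]+f*th*q[...,0]/n).astype(np.float32),(K[1,2]+f*th*q[...,1]/n).astype(np.float32),cv2.INTER_LINEAR)
E
python3 - <<'E'
from h import *
from workcell import bot
o,w=wcap("w16"); print(o["time"],o["ee_pos"],psi(o),tool(o)[:,0],o["wrist_force"],o["opening"])
go(o,.5785,-.2488,.15,89.65)
a=tortho(w,-.07,.07,-.03,.03,-.0105,.00025)
b=w["frame"][100:440,160:480]
cv2.imwrite("pics/t16.png",np.hstack([cv2.resize(a,(257,600)),cv2.resize(b,(540,600))]))
E
```

```text
19.7 [0.41612772 0.15109691 0.1562195 ] -49.48923495503474 [ 0.00952918 -0.00140782 -0.99995361] [-0.00452533 -0.47582677 -1.02251667] 0.02882640869448999
shift [0.0083, 0.4095, 0.1364] roll -2.4284 q6? -22.8
shift [0.0083, 0.4095, 0.1364] roll 0.7132 q6? 157.2
```

View pics/t16.png

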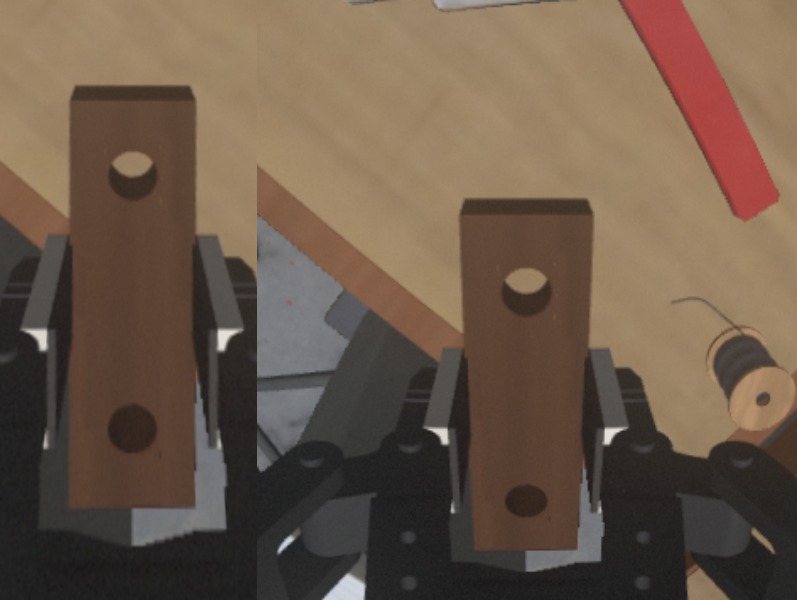

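Call:
apply_moves(commands=[[0.0,0.04,0.014,0.07,-0.5],[0.0,0.085,0.028,0.14,-0.5],[0.0,0.13,0.043,0.22,-0.5],[0.0,0.175,0.058,0.3,-0.5],[0.0,0.22,0.073,0.38,-0.5],[0.0,0.265,0.088,0.46,-0.5],[0.0,0.31,0.103,0.54,-0.5],[0.0,0.355,0.118,0.62,-0.5],[0.0,0.395,0.13,0.69,-0.5],[0.01,0.41,0.1357,0.713,-0.5],[0.03,0.41,0.1357,0.713,-0.5],[0.05,0.41,0.1357,0.713,-0.5]])

```text
time: 20.95
ee_pos: [0.5785, -0.2491, 0.1047]
tcp_rot: [170.7, 89.7, -9.6]
wrist_force: [-0.3, 0.1, -0.4]
opening: 0.0283
```

```bash
python3 - <<'E'
from h import *
from workcell import bot
o,w=wcap("w17"); print(o["time"],o["ee_pos"],psi(o),tool(o)[:,0],o["wrist_force"],o["opening"])
go(o,.5794,-.2487,.065,89.65)
E
```

```text
20.95 [ 0.5784916  -0.24912477  0.10470745] -90.36635893282754 [ 5.53327807e-03 -9.38438423e-04 -9.99984251e-01] [-0.33666166  0.06717949 -0.39703744] 0.028308984666797855
shift [0.0397, -0.0005, -0.0007] roll 3.1413 q6? 337.1
shift [0.0397, -0.0005, -0.0007] roll -0.0003 q6? 157.1
```

Call:
apply_moves(commands=[[0.02,-0.0005,-0.0007,0,-0.5],[0.035,-0.0005,-0.0007,0,-0.5],[0.043,-0.0005,-0.0007,0,-0.5],[0.045,-0.0005,-0.0007,0,-0.5],[0.045,-0.0005,-0.0007,0,-0.5],[0.045,-0.0005,-0.0007,0,-0.5]])

```text
time: 21.6
ee_pos: [0.5784, -0.2478, 0.0569]
tcp_rot: [-171.7, 89.9, 8.0]
wrist_force: [-0.5, 0.4, 0.2]
opening: 0.0283
```

```bash
python3 - <<'E'
from h import *
from workcell import bot
o,w=wcap("w18"); print(o["time"],o["ee_pos"],psi(o),tool(o)[:,0],o["wrist_force"],o["opening"])
go(o,.5794,-.2487,.0475,89.65)
cv2.imwrite("pics/w18c.png",cv2.resize(w["frame"][200:440,200:440],(600,600)))
E
```

```text
21.6 [ 0.57835613 -0.24779601  0.05693241] -90.3291714653926 [ 2.45167400e-03  3.45058941e-04 -9.99996935e-01] [-0.54722957  0.35858877  0.1992388 ] 0.028284149882696216
shift [0.0094, 0.0009, -0.001] roll -3.1412 q6? -22.9
shift [0.0094, 0.0009, -0.001] roll 0.0004 q6? 157.1
```

View pics/w18c.png

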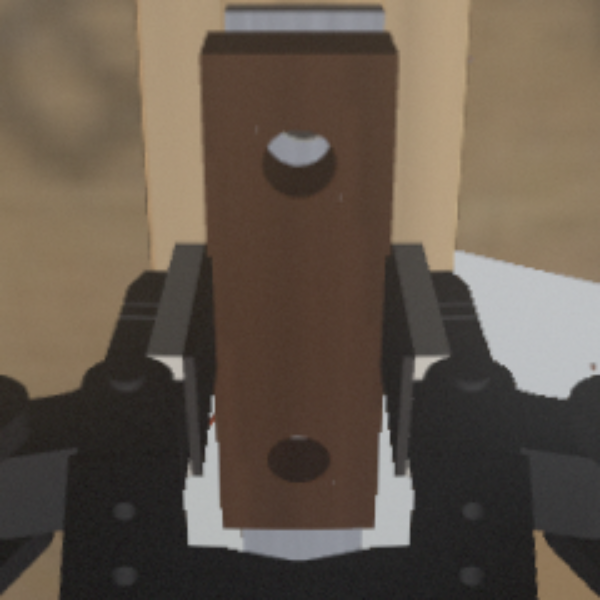

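Call:
apply_moves(commands=[[0.0,0.0009,-0.001,0,-0.5],[0.002,0.0009,-0.001,0,-0.5],[0.004,0.0009,-0.001,0,-0.5],[0.006,0.0009,-0.001,0,-0.5],[0.006,0.0009,-0.001,0,-0.5]])

```text
time: 22.15
ee_pos: [0.5791, -0.2486, 0.0504]
tcp_rot: [-159.8, 89.9, 19.9]
wrist_force: [0.9, 0.4, 0.4]
opening: 0.0287
```

```bash
python3 - <<'E'
from h import *
from workcell import bot
o=bot.get_obs(); print(o["time"],o["ee_pos"],psi(o),tool(o)[:,0],o["wrist_force"],o["torque"],o["opening"])
E
```

```text
22.15 [ 0.57913665 -0.24861756  0.05038365] -90.33158944407248 [ 1.79752459e-03  6.51169626e-04 -9.99998172e-01] [0.86228361 0.3937817  0.3737717 ] [ 0.03126566  0.02751362 -0.03090051] 0.028680394238247895
```

Call:
apply_moves(commands=[[0.0015,0.0002,-0.0002,0,-0.5],[0.003,0.0002,-0.0002,0,-0.5],[0.003,0.0002,-0.0002,0,-0.5],[0.003,0.0002,-0.0002,0,-0.5]])

```text
time: 22.55
ee_pos: [0.5794, -0.2489, 0.0474]
tcp_rot: [-162.8, 89.9, 16.8]
wrist_force: [-0.3, 0.0, -0.2]
opening: 0.0279
```

Call:
apply_moves(commands=[[0,0,0,0,-0.2],[0,0,0,0,0.1],[0,0,0,0,0.1],[-0.01,0,0,0,0.1],[-0.05,0,0,0,0.1],[-0.09,0,0,0,0.1],[-0.09,0,0,0,0.1],[-0.09,0,0,0,0.1],[-0.09,0,0,0,0.1]])

```text
time: 23.45
ee_pos: [0.5789, -0.2488, 0.1367]
tcp_rot: [-135.3, 89.9, 44.4]
wrist_force: [-0.5, -0.2, 0.1]
opening: 0.0469
```

```bash
python3 - <<'E'
from h import *
from workcell import bot
o,w=wcap("w19"); print(o["time"],o["ee_pos"],psi(o),tool(o)[:,0],o["wrist_force"],o["opening"])
for t in (18,24,30): print("thick",*oseg(w,(.50,.66,-.29,-.21),.056,(.579,-.249),t,.0004),sep="\n ")
go(o,.4835,-.441,.13,90-9.6)
E
```

```text
23.45 [ 0.57889966 -0.24876639  0.13674856] -90.33171465636345 [ 9.68864447e-04  9.47466998e-04 -9.99999082e-01] [-0.50954966 -0.18954433  0.06250489] 0.04689177523716082
thick
 ('outer', (578.0, -248.9), 96.4, 29.2, np.float32(-0.42))
 ('hole', (550.9, -248.9), 7.2, 5.6, np.float32(-54.46))
 ('hole', (607.7, -249.3), 11.2, 11.1, np.float32(-84.29))
thick
 ('outer', (579.0, -249.0), 98.5, 29.4, np.float32(-0.38))
 ('hole', (551.2, -249.6), 5.7, 4.5, np.float32(45.0))
 ('hole', (609.6, -249.2), 10.0, 6.8, np.float32(-90.0))
thick
 ('outer', (579.0, -249.0), 98.5, 29.5, np.float32(-0.41))
 ('hole', (551.6, -249.0), 4.2, 3.7, np.float32(-45.0))
 ('hole', (609.4, -249.2), 10.0, 6.8, np.float32(-86.82))
shift [0.0065, 0.1928, 0.0943] roll -2.9798 q6? -32.8
shift [0.0065, 0.1928, 0.0943] roll 0.1618 q6? 147.2
```

Call:
apply_moves(commands=[[0.0,0.045,0.022,0.04,0.4],[0.0,0.09,0.044,0.08,0.4],[0.0,0.135,0.066,0.12,0.4],[0.0,0.18,0.088,0.162,0.4],[0.01,0.1928,0.0943,0.162,0.4],[0.035,0.1928,0.0943,0.162,0.4],[0.035,0.1928,0.0943,0.162,0.4],[0.035,0.1928,0.0943,0.162,0.4]])

```text
time: 24.3
ee_pos: [0.483, -0.4399, 0.1001]
tcp_rot: [-53.7, 89.8, 116.7]
wrist_force: [-0.1, -0.3, -0.0]
opening: 0.0596
```

```bash
python3 - <<'E'
from h import *
from workcell import bot
o,w=wcap("w20"); print(o["time"],o["ee_pos"],psi(o),tool(o)[:,0],o["wrist_force"],o["opening"])
for t in (14,20,26): print("block",*oseg(w,(.41,.56,-.51,-.37),.018,(.4835,-.441),t,.0004),sep="\n ")
go(o,.4835,-.441,.005,90-9.6)
E
```

```text
24.3 [ 0.48302725 -0.43993261  0.10014094] -99.57531472737575 [-0.00153074  0.00304437 -0.99999419] [-0.14209699 -0.29906807 -0.00536631] 0.059626802350189516
block
 ('outer', (486.4, -445.3), 95.3, 39.8, np.float32(-9.22))
block
 ('outer', (486.4, -445.3), 95.8, 40.3, np.float32(-9.17))
block
 ('outer', (486.4, -445.3), 96.5, 40.7, np.float32(-9.05))
shift [0.0951, 0.0012, -0.0008] roll -3.1412 q6? -32.8
shift [0.0951, 0.0012, -0.0008] roll 0.0004 q6? 147.2
```

Call:
apply_moves(commands=[[0.04,0.0047,-0.004,-0.007,0.4],[0.07,0.0047,-0.004,-0.007,0.4],[0.09,0.0047,-0.004,-0.007,0.4],[0.094,0.0047,-0.004,-0.007,0.4],[0.094,0.0047,-0.004,-0.007,0.4],[0.094,0.0047,-0.004,-0.007,0.1],[0.094,0.0047,-0.004,-0.007,-0.2],[0.094,0.0047,-0.004,-0.007,-0.2],[0.094,0.0047,-0.004,-0.007,-0.2]], newtons=50)

```text
time: 25.25
ee_pos: [0.4878, -0.4461, 0.0098]
tcp_rot: [175.8, 89.8, -13.3]
wrist_force: [0.5, 0.5, 6.5]
opening: 0.0387
```

Call:
apply_moves(commands=[[-0.01,0,0,0,-0.2],[-0.04,0,0,0,-0.2],[-0.08,0,0,0,-0.2],[-0.12,0,0,0,-0.2],[-0.15,0,0,0,-0.2],[-0.15,0,0,0,-0.2],[-0.15,0,0,0,-0.2],[-0.15,0,0,0,-0.2]])

```text
time: 26.05
ee_pos: [0.487, -0.4457, 0.1587]
tcp_rot: [-151.2, 89.9, 19.7]
wrist_force: [0.4, -0.1, -2.0]
opening: 0.0381
```

```bash
python3 - <<'E'
from h import *
from workcell import bot
o,w=wcap("w21"); print(o["time"],o["ee_pos"],psi(o),tool(o)[:,0],o["wrist_force"],o["opening"])
go(o,.5785,-.2488,.13,89.6)
a=cv2.cvtColor(tortho(w,-.08,.08,-.04,.04,-.0105,.0004),cv2.COLOR_BGR2LAB).astype(float)
s=np.median(a[100:110,95:105].reshape(-1,3),0); m=np.linalg.norm(a-s,axis=2)<22
n,L,st,ce=cv2.connectedComponentsWithStats(m.astype(np.uint8)); k=L[105,100]; l,t,ww,hh,_=st[k]
print("z",-.08+t*.0004,-.08+(t+hh)*.0004,"y",-.04+l*.0004,-.04+(l+ww)*.0004)
E
```

```text
26.05 [ 0.48704164 -0.4456921   0.15866868] -99.14884070320107 [ 1.50380617e-03  5.37866419e-04 -9.99998725e-01] [ 0.37902886 -0.10091477 -2.02366357] 0.03805021288891301
shift [0.0289, -0.2089, -0.0589] roll 2.9889 q6? 337.1
shift [0.0289, -0.2089, -0.0589] roll -0.1527 q6? 157.1
z -0.0476 0.05 y -0.02 0.0204
```

Call:
apply_moves(commands=[[0.0,-0.045,-0.012,-0.035,-0.2],[0.0,-0.09,-0.025,-0.07,-0.2],[0.0,-0.135,-0.038,-0.1,-0.2],[0.0,-0.18,-0.052,-0.13,-0.2],[0.0,-0.2089,-0.06,-0.1527,-0.2],[0.02,-0.2089,-0.06,-0.1527,-0.2],[0.045,-0.2089,-0.06,-0.1527,-0.2],[0.06,-0.2089,-0.06,-0.1527,-0.2],[0.06,-0.2089,-0.06,-0.1527,-0.2],[0.06,-0.2089,-0.06,-0.1527,-0.2]])

```text
time: 27.1
ee_pos: [0.5792, -0.249, 0.0986]
tcp_rot: [-105.1, 89.9, 74.5]
wrist_force: [-0.4, -0.3, -1.2]
opening: 0.0384
```

```bash
python3 - <<'E'
from h import *
from workcell import bot
o=bot.get_obs(); print(o["time"],o["ee_pos"],psi(o),tool(o)[:,0],o["wrist_force"],o["opening"])
go(o,.5796,-.2489,.0658,89.6)
E
```

```text
27.1 [ 0.57915671 -0.24903657  0.09860221] -90.4259768060669 [ 3.41760139e-04  1.23240916e-03 -9.99999182e-01] [-0.42828733 -0.28496206 -1.17837759] 0.038377643618352345
shift [0.0328, -0.0001, -0.0004] roll 3.1411 q6? 337.1
shift [0.0328, -0.0001, -0.0004] roll -0.0005 q6? 157.1
```

Call:
apply_moves(commands=[[0.015,-0.0001,-0.0004,0,-0.2],[0.026,-0.0001,-0.0004,0,-0.2],[0.031,-0.0001,-0.0004,0,-0.2],[0.033,-0.0001,-0.0004,0,-0.2],[0.033,-0.0001,-0.0004,0,-0.2]])

```text
time: 27.6
ee_pos: [0.5795, -0.249, 0.0658]
tcp_rot: [-114.6, 89.9, 65.0]
wrist_force: [-0.9, 0.7, 0.7]
opening: 0.0382
```

Call:
apply_moves(commands=[[0.0004,0,0,0,0.0],[0.0004,0,0,0,0.3],[0.0004,0,0,0,0.4],[-0.01,0,0,0,0.4],[-0.05,0,0,0,0.4],[-0.1,0,0,0,0.4],[-0.12,0,0,0,0.4],[-0.12,0,0,0,0.4],[-0.12,0,0,0,0.4]])

```text
time: 28.5
ee_pos: [0.5796, -0.2492, 0.1862]
tcp_rot: [-147.7, 89.9, 31.9]
wrist_force: [0.0, 0.1, -0.6]
opening: 0.0597
```

```bash
python3 - <<'E'
from h import *
from workcell import bot
o,w=wcap("w22"); print(o["time"],o["ee_pos"],psi(o),tool(o)[:,0],o["wrist_force"],o["opening"])
for t in (14,20,26): print("block",*oseg(w,(.50,.66,-.30,-.20),.074,(.579,-.249),t,.0004),sep="\n ")
go(o,.6443,.0672,.18,-4.6)
E
```

```text
28.5 [ 0.57958305 -0.249201    0.18615935] -90.43598492109273 [ 1.25998747e-03  7.84059687e-04 -9.99998899e-01] [ 0.04666405  0.10811961 -0.58311618] 0.05974535739203525
block
 ('outer', (578.0, -249.0), 94.0, 40.0, np.float32(0.0))
block
 ('outer', (577.9, -249.3), 94.7, 48.0, np.float32(-0.81))
block
 ('outer', (578.0, -248.8), 94.8, 48.4, np.float32(0.0))
shift [0.0065, -0.3169, -0.0623] roll -1.4981 q6? 100.5
shift [0.0065, -0.3169, -0.0623] roll 1.6435 q6? 280.5
```

Call:
apply_moves(commands=[[0.0,-0.03,-0.006,-0.14,0.6],[0.0,-0.06,-0.012,-0.28,0.8],[0.0,-0.09,-0.018,-0.42,1],[0.0,-0.12,-0.024,-0.56,1],[0.0,-0.155,-0.03,-0.7,1],[0.0,-0.19,-0.037,-0.84,1],[0.0,-0.225,-0.044,-0.98,1],[0.0,-0.26,-0.051,-1.12,1],[0.005,-0.29,-0.057,-1.26,1],[0.005,-0.317,-0.0623,-1.4,1],[0.01,-0.317,-0.0623,-1.498,1],[0.03,-0.317,-0.0623,-1.498,1]])

```text
time: 29.75
ee_pos: [0.6441, 0.0688, 0.1551]
tcp_rot: [-173.9, 89.9, 91.8]
wrist_force: [0.3, 0.2, 1.0]
opening: 0.0854
```

Call:
apply_moves(commands=[[0.0,0,0,0,1],[0.0,0,0,0,1],[0.0,0,0,0,1]])

```text
time: 30.05
ee_pos: [0.6441, 0.0686, 0.1555]
tcp_rot: [-173.8, 89.9, 91.9]
wrist_force: [0.0, 0.3, -0.3]
opening: 0.0852
```

```bash
python3 - <<'E'
from h import *
from workcell import bot
o,w=wcap("w23"); print(o["time"],o["ee_pos"],psi(o),tool(o)[:,0],o["wrist_force"],o["opening"])
for t in (14,20,26): print("weight",*oseg(w,(.58,.71,.0,.14),.05,(.6443,.0672),t,.0004),sep="\n ")
go(o,.6443,.0672,.008,-4.6)
cv2.imwrite("pics/o23.png",ortho(w,.57,.72,-.02,.15,.05,.0003))
E
```

```text
30.05 [0.64405464 0.06863917 0.15550145] -4.332548483442982 [-5.16157570e-05  1.57836012e-03 -9.99998753e-01] [ 0.01783646  0.34209106 -0.27424491] 0.08524303404582481
weight
 ('outer', (644.5, 65.7), 55.2, 55.0, np.float32(85.31))
weight
 ('outer', (644.4, 65.7), 55.3, 55.3, np.float32(85.16))
weight
 ('outer', (644.4, 65.6), 55.7, 55.5, np.float32(85.24))
shift [0.1475, 0.0004, 0.0016] roll 0.0047 q6? 100.5
shift [0.1475, 0.0004, 0.0016] roll -3.1369 q6? -79.5
```

View pics/o23.png

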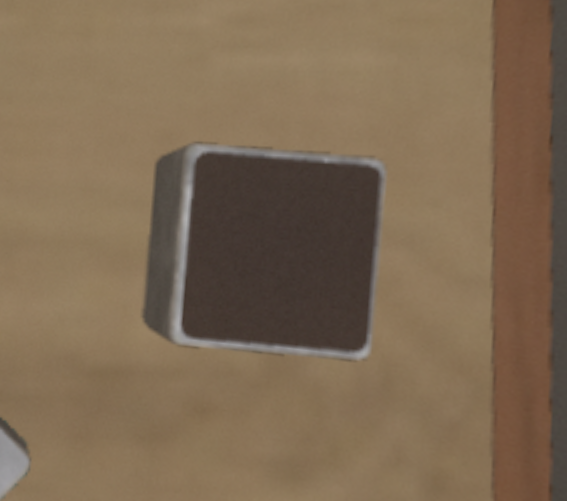

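Call:
apply_moves(commands=[[0.03,0.0006,0.0031,0.008,1],[0.07,0.0006,0.0031,0.008,1],[0.11,0.0006,0.0031,0.008,1],[0.14,0.0006,0.0031,0.008,1],[0.1475,0.0006,0.0031,0.008,1],[0.1475,0.0006,0.0031,0.008,1],[0.1475,0.0006,0.0031,0.008,0.7],[0.1475,0.0006,0.0031,0.008,0.3],[0.1475,0.0006,0.0031,0.008,0.3],[0.1475,0.0006,0.0031,0.008,0.3]], newtons=90)

```text
time: 31.1
ee_pos: [0.6457, 0.0659, 0.0112]
tcp_rot: [124.1, 89.8, 29.3]
wrist_force: [-2.2, 0.6, 7.3]
opening: 0.0612
```

Call:
apply_moves(commands=[[-0.005,0,0,0,0.3],[-0.03,0,0,0,0.3],[-0.07,0,0,0,0.3],[-0.11,0,0,0,0.3],[-0.15,0,0,0,0.3],[-0.16,0,0,0,0.3],[-0.16,0,0,0,0.3],[-0.16,0,0,0,0.3],[-0.16,0,0,0,0.3]])

```text
time: 32.0
ee_pos: [0.6441, 0.0654, 0.168]
tcp_rot: [-147.7, 89.9, 117.5]
wrist_force: [-0.7, -0.4, -9.6]
opening: 0.0606
```

```bash
python3 - <<'E'
from h import *
from workcell import bot
o,w=wcap("w24"); print(o["time"],o["ee_pos"],psi(o),tool(o)[:,0],o["wrist_force"],o["torque"],o["opening"])
go(o,.578,-.249,.18,-0.5)
for tx in (-.04,):
    a=cv2.cvtColor(tortho(w,-.06,.06,-.05,.05,tx,.0004),cv2.COLOR_BGR2LAB).astype(float)
    s=np.median(a[120:130,120:130].reshape(-1,3),0); m=np.linalg.norm(a-s,axis=2)<22
    n,L,st,ce=cv2.connectedComponentsWithStats(m.astype(np.uint8)); k=L[125,125]; l,t,ww,hh,_=st[k]
    print("z",-.06+t*.0004,-.06+(t+hh)*.0004,"y",-.05+l*.0004,-.05+(l+ww)*.0004)
E
```

```text
32.0 [0.64411204 0.06544217 0.16799601] -4.791775507814524 [-8.58335195e-04  1.65004709e-03 -9.99998270e-01] [-0.74857064 -0.4492254  -9.55212884] [-0.03054808 -0.03330778 -0.04280423] 0.060612941720156154
shift [-0.0125, -0.0396, 0.3188] roll -0.0749 q6? 67.2
shift [-0.0125, -0.0396, 0.3188] roll 3.0667 q6? 247.2
z -0.028399999999999995 0.03040000000000001 y -0.0284 0.029200000000000004
```

Call:
apply_moves(commands=[[0.0,-0.004,0.03,-0.01,0.3],[0.0,-0.008,0.065,-0.02,0.3],[0.0,-0.013,0.105,-0.03,0.3],[0.0,-0.018,0.145,-0.04,0.3],[0.0,-0.023,0.185,-0.05,0.3],[0.0,-0.028,0.225,-0.06,0.3],[0.0,-0.033,0.265,-0.07,0.3],[0.0,-0.037,0.295,-0.0749,0.3],[0.0,-0.0393,0.3185,-0.0749,0.3],[0.02,-0.0393,0.3185,-0.0749,0.3],[0.05,-0.0393,0.3185,-0.0749,0.3],[0.06,-0.0393,0.3185,-0.0749,0.3]])

```text
time: 33.25
ee_pos: [0.5764, -0.248, 0.1031]
tcp_rot: [-123.5, 89.6, 146.0]
wrist_force: [-1.3, -0.1, -10.3]
opening: 0.0611
```

Call:
apply_moves(commands=[[0.0,0,0,0,0.3],[0.0,0,0,0,0.3],[0.0,0,0,0,0.3]])

```text
time: 33.55
ee_pos: [0.5769, -0.2481, 0.1043]
tcp_rot: [-125.7, 89.6, 143.8]
wrist_force: [0.8, 0.4, -9.2]
opening: 0.0609
```

```bash
python3 - <<'E'
from h import *
from workcell import bot
o,w=wcap("w25"); print(o["time"],o["ee_pos"],psi(o),tool(o)[:,0],o["wrist_force"],o["opening"])
go(o,.5783,-.2487,.0855,-0.5)
E
```

```text
33.55 [ 0.57692669 -0.24809561  0.1043468 ] -0.5158663758714718 [-0.00495486  0.0036241  -0.99998116] [ 0.81223671  0.37368378 -9.22073242] 0.06085354623604288
shift [0.0188, 0.0015, 0.0007] roll -0.0003 q6? 67.2
shift [0.0188, 0.0015, 0.0007] roll 3.1413 q6? 247.2
```

Call:
apply_moves(commands=[[0.008,0.0015,0.0007,0,0.3],[0.014,0.0015,0.0007,0,0.3],[0.017,0.0015,0.0007,0,0.3],[0.0185,0.0015,0.0007,0,0.3],[0.0185,0.0015,0.0007,0,0.3]])

```text
time: 34.1
ee_pos: [0.5784, -0.2487, 0.0859]
tcp_rot: [-126.3, 89.7, 143.2]
wrist_force: [-0.9, -0.4, -9.6]
opening: 0.0607
```

Call:
apply_moves(commands=[[0.0005,0,0,0,0.3],[0.001,0,0,0,0.3],[0.0015,0,0,0,0.3],[0.0015,0,0,0,0.3]])

```text
time: 34.5
ee_pos: [0.5785, -0.2489, 0.0853]
tcp_rot: [-128.4, 89.7, 141.1]
wrist_force: [-2.9, 0.5, 0.0]
opening: 0.0606
```

Call:
apply_moves(commands=[[0.0,0,0,0,0.6],[0.0,0,0,0,0.8],[0.0,0,0,0,1],[0,0,0,0,1],[0,0,0,0,1],[-0.02,0,0,0,1],[-0.06,0,0,0,1],[-0.11,0,0,0,1],[-0.16,0,0,0,1],[-0.16,0,0,0,1],[-0.16,0,0,0,1]])

```text
time: 35.6
ee_pos: [0.5798, -0.2496, 0.2468]
tcp_rot: [-151.8, 89.9, 117.7]
wrist_force: [-0.5, -1.0, -1.0]
opening: 0.0854
```

```bash
python3 - <<'E'
from h import *
from workcell import bot,cams
o,w=wcap("w26"); print(o["time"],o["ee_pos"],o["wrist_force"],o["opening"])
for t in (14,22): print("weight",*oseg(w,(.51,.65,-.32,-.18),.124,(.579,-.249),t,.0004),sep="\n ")
c=cams.camera("scene"); np.savez("pics/s2.npz",**c); W=world(c)
m=(abs(W[...,0]-.5785)<.07)&(abs(W[...,1]+.249)<.05)
for n,z0,z1 in (("weight top",.115,.13),("block top",.068,.079)):
    q=W[m&(W[...,2]>z0)&(W[...,2]<z1)]; print(n,len(q),np.median(q,0).round(4))
for n in ("glue_pot","red_bottle","thread_spool","knife_center"): print(n,[(np.round(d["rect"]),d["confidence"]) for d in cams.spot_in(n,"scene")][:1])
cv2.imwrite("pics/fin.png",np.hstack([cv2.resize(c["frame"][140:240,310:450],(560,400),interpolation=cv2.INTER_CUBIC),cv2.resize(w["frame"][180:420,250:390],(233,400))]))
E
```

```text
35.6 [ 0.57977772 -0.24963924  0.24684351] [-0.45628816 -1.03424643 -1.0209814 ] 0.08540522901851055
weight
 ('outer', (579.4, -249.0), 55.2, 54.4, np.float32(-90.0))
weight
 ('outer', (579.4, -249.0), 55.3, 55.0, np.float32(89.25))
weight top 441 [ 0.5758 -0.2401  0.1234]
block top 137 [ 0.5425 -0.2377  0.0734]
glue_pot [(array([150., 347., 188., 392.]), 0.6)]
red_bottle [(array([371., 139., 382., 162.]), 0.78)]
thread_spool [(array([351., 293., 366., 312.]), 0.82)]
knife_center [(array([329., 207., 386., 225.]), 0.72)]
```

View pics/fin.png

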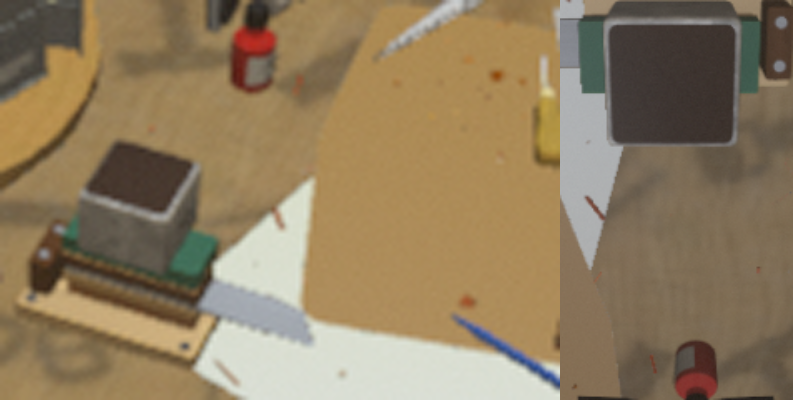

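```bash
python3 -c "
from workcell import bot
print(bot.job_done())"
```

```text
the job is handed in; nothing more can be done
None
```

The handle is laid up in the jig in the order asked: pale scale, knife tang with its cutting end out of the open end, dark scale, green block cork side down, then the steel weight standing in the middle. I handed it in at about 35.7 s of the 144 s allowed.

**Last checks**
- The scene camera put the block top at 73 mm and the weight top at 123 mm, against 74 and 124 mm for a flat stack.
- The wrist camera put the weight within about 1.5 mm of the middle of the block.
- The gripper was open and about 120 mm above the stack at hand-in.
- The glue pot, red bottle and spool were still where they stood, to within a few pixels.

**What went wrong or disagreed**
- **First knife grasp:** it was too shallow, and the knife slid about 65 mm across the bench. I found it again, took it with a deeper grasp and laid it normally.
- **Jig and knife direction:** the task says "to +y", but in the images both the jig's open end and the knife point roughly to −x. I went by the images and the stop block.
- **Camera agreement:** the fixed cameras and the wrist camera differed by up to 5 mm for the green block. I used the wrist camera's values, and the grasps confirmed them.

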